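# Swing the filter funnel in over the receiving beaker

### The arm

A 6-joint arm with a two-finger parallel gripper is mounted at the origin on a cart in front of the work surface, level with it; the furniture and walls round the work are solid. World frame = base frame: x ahead of the robot, y to its left, z up, the work surface at z = 0. Lengths are in mm, angles in rad, forces in N, time in s.
With the tool pointing down it reaches from about 350 to 775 mm from the base axis. Payload 7.3 kg.
Tool frame: the origin (TCP) lies between the finger pads; the fingertips stand tcp_to_tips ahead of it and the grasp point (between the pads) lies 5 mm behind it (tcp_to_tips is the distance from the TCP to the fingertips, in mm); z points along the fingers, x is the direction in which the jaws open and shut, and the axes are right-handed (so a half turn about z gives the same grasp; the last joint's range is limited). The gripper opens to 92 mm and grips with 3 to 60 N. Pads are 19 mm wide; open, the fingers measure 130 mm over their backs; the gripper's body (75 mm by 190 mm) begins 47 mm behind the grasp point.
Start: joints at [-1.394, 0.342, 1.524, -0, 1.275, -0.146], TCP at [166.565, -497.898, 208.841] pointing down, gripper open.
Joint ranges: [-2.53, 2.53], [-0.77, 2.02], [0.04, 2.7], [-1, 4.14], [0.28, 2.66], [-3.11, 3.11]. Speed limits (rad/s): [2.57, 2.57, 3.14, 3.14, 3.14, 3.14].

### API

Orientations are given as [roll, pitch, yaw] about the fixed x, y, z axes, in that order (R = Rz(yaw) Ry(pitch) Rx(roll)).
In Python, from plant import * gives the robot as it stands.
- The arm moves only by the tool drive_tool, never from a script. Its argument "deltas" is a list of rows, each an object of numbers: "hand": the gripper's target within -1 to 1 (shut at 1, half-way at 0, fully open at -1); "tx", "ty", "tz": the shift along the tool's x, y, z each as a share of 4 cm, from -1 to 1; "wx", "wy", "wz": the turn, a rotation vector about the tool's x, y, z each as a share of 5 degrees, from -1 to 1. In form: [{"hand": .., "tx": .., "ty": .., "tz": .., "wx": .., "wy": .., "wz": ..}, ...]. A call has 1 to 20 rows; each row shifts and turns the commanded pose from where the row before left it, along the tool's axes as they then stand; what a row does not reach is not made up. A row lasts 1/12 s, in which the tool goes at most 41.7 mm and 7.16 degrees, less where a joint would pass 70% of its speed; a pose out of reach is approached as far as the arm can. A call with a number of a shift or a turn outside -1 to 1 is refused whole. A call with a gripper value outside its range is refused whole. The fingers move at their own pace and stop on an object; the grip force is fixed at half the most. Time passes only in rows, so rows that do not move let the fingers close. It gives the time, the measured TCP pose, the force and the opening at its end, in the units of the state.
- get_obs(): the state, without advancing time (a new reading comes with each control period).
- capture(name): name is "side" or "top" or "wrist"; returns the picture (420x560x3 uint8, red, green, blue); there is no depth.
- camera_model(name): a dict with "fx", "fy", "cx", "cy" (pixels), "rvec" (rotation vector, rad) and "tvec" (3), from world to camera coordinates, as OpenCV has them. Camera axes: x right, y down, z forward; pixel columns grow to the right and rows downward; lengths in mm; the calibration is good to about 2 mm. A picture is of the moment at which its call begins: read the wrist's pose just before it. camera_model takes no time and is no camera call; for the wrist camera it gives the pose at the moment of the call.
- close_job(): hands the job in, once; it reports no verdict.
The state is a dict: "time": time; "joint_positions": joint angles; "dq": joint speeds; "tau": joint torques, N m; "tool_pos": TCP position; "tcp_rot": TCP orientation; "contact_force": force on the tool from outside, world axes, zero at the start; "moment": the same for the moment, N m; "grip_width": finger opening in mm.
Only numpy, scipy, OpenCV 4.12 (cv2) and the standard library are available. Lean on these libraries where they do the work, as an engineer would, in place of code of your own. Each camera call takes 0.05 s, during which the arm holds its last target.

### The job

Get the stand ready for draining the separating funnel through the filter: set the empty glass beaker upright on the stand's base, centred straight below the separating funnel's outlet, and swing the arm with the small white filter funnel in, so that the filter funnel hangs centred under that outlet and over the beaker. Set the beaker down gently and keep it upright, do not knock the separating funnel, and leave the jar, the glass stopper and the tape roll where they are.

Things in the scene. Friction and masses are not known exactly. Their poses are not given: they have to be found in the camera images.
- beaker_center (a point): Centre of the loose, empty glass beaker: 72 mm high, body 58 mm in diameter, rim 62 mm, wall 2 mm, 90 g, standing upright on the worktop, right of the stand. The point is on the body's axis, 36 mm above its underside; z up. The pouring lip, at the rim only, reaches 41 mm from the axis along this frame's +y; at the start it points away from the robot within 0.45 rad.
- stand: Fixed retort stand; origin on the worktop, on the axis of its upright 12 mm steel rod (0.52 m high). x points from the front of the base to the rear, y to the left, z up. Grey base plate 205 x 120 x 12 mm, reaching from 170 mm in front of the rod (-x) to 35 mm behind it. A boss on the rod carries a fixed ring 313 mm above the worktop that holds the separating funnel.
- base_spot (a point): Point on top of the stand's base (12 mm above the worktop) straight below the separating funnel's outlet, 120 mm in front of the rod: where the beaker belongs. Axes as the stand's. The funnel hangs above, so no tool can come straight down here; one that leans 25 to 45 degrees from vertical, its upper end towards the front (-x), has room.
- outlet (a point): Lower end of the fixed separating funnel's glass stem (10 mm thick), on the funnel's upright axis, 205 mm above the worktop. Above it on this axis: the tap at 246 mm (its white plug and key 50 mm wide, crosswise), the pear-shaped bulb from 255 to 405 mm (96 mm in diameter at 356 mm), the open neck up to 440 mm.
- swing_hinge (a point): Point on the rod's axis at the height of the arm's grip (183 mm above the worktop): the upright axis about which the swing arm turns.
- grip (a point): Centre of the arm's upright black plastic grip: a round pin 15 mm in diameter, from 160 to 206 mm above the worktop, at the end of the swing arm, 190 mm from the rod's axis and 70 mm beyond the filter funnel's axis. With the arm in, the glass bulb overhangs it (bulb edge 22 mm from the pin's axis, 170 mm above), so the tool must lean outward, away from the rod, there.
- filter_mouth (a point): Centre of the mouth of the white plastic filter funnel, fixed in the swing arm's ring: mouth 77 mm in diameter, 192 mm above the worktop (13 mm below the outlet), 120 mm from the rod's axis. Its stem, 9 mm thick, ends 100 mm above the worktop, 16 mm above the rim of a beaker standing on the base. The arm's 9 mm bar and ring lie at 166 mm.
- swing_arm (a joint): Angle of the swing arm about the rod, in rad: 0 = filter funnel exactly under the separating funnel's outlet; positive = swung out to the robot's left (clockwise seen from above), where it starts, 1.0 to 1.35. It can go from -0.6 to 1.8, has no catch or stop at 0, and friction (about 1.5 N at the grip) keeps it where it is left.
- jar: White powder jar with a red screw cap, 65 mm in diameter, 80 mm high, loose, to the left of the stand; origin at the centre of its underside. Leave alone.
- stopper: Glass stopper, 29 mm in diameter, 42 mm high, loose, standing on its head at the front left; origin at the centre of its underside. Leave alone.
- tape: Roll of tape, 68 mm in diameter, 19 mm high, loose, lying to the right of the stand's rod; origin at the centre of its underside. Leave alone.
- separating_funnel: The fixed separating funnel itself (glass, stopper taken off); this origin and its axes are the same as the stand's. Do not knock it.
There are look-alikes about, which are no part of the job. Leave any blue look-alike of the part that bears beaker_center alone.

How it is judged (in metres and radians):
At the end, for the whole second after the job is handed in: The beaker stands upright (within 0.08 rad) on the stand's base with its axis within 18 mm of the separating funnel's outlet, seen from above, and the filter funnel's mouth is centred within 15 mm under the outlet (so the arm stands within about 0.12 rad of 0); everything is released (horizontal distance between filter_mouth and outlet below 0.015 m and horizontal distance between beaker_center and outlet below 0.018 m and z of beaker_center in the frame of base_spot between 0.03 and 0.042 m and angle between beaker_center's own z axis and vertical below 0.08 rad); the robot touches nothing.
It fails at once if the beaker is tipped by more than about 30 degrees (angle between beaker_center's own z axis and vertical above 0.55 rad).
It fails at once if the beaker is dropped: it falls free, touched by nothing, from more than about 2 cm (faster than 0.6 m/s) (contact force between beaker and anything else below 0.01 N and linear speed of beaker above 0.6 m/s).
It fails at once if the separating funnel is knocked (over 12 N) (contact force between any of the arm, the fingers and separating_funnel above 12 N).
It fails at once if the beaker is slammed onto the stand (over 40 N) (contact force between beaker and stand above 40 N).
It fails at once if the jar, the stopper or the tape roll is moved by more than 40 mm (distance of any of jar, stopper, tape from where it was at the start of the episode above 0.04 m).
It also fails if it takes over 64 s, if anything falls off the work surface, if the arm or the gripper's body presses on something with over 40 N, if the wrist force passes 120 N, or if a joint passes its speed limit or range.

## Working session

There is one attempt and no reset: what is moved stays moved. The work goes in short steps, Python scripts to look and compute and a tool call to move; the robot and the scene stay as the last step left them, time stands still between calls to the robot, and variables do not carry over. Pictures are saved under pics/ and viewed, and the job is handed in when it is done.

Besides the shell and the picture viewer there is one more tool, called after "Request:" as name(argument=value, ...), one argument or row to a line, values as JSON. drive_tool: Moves the arm, as the interface text tells. Its arguments: {"type":"object","properties":{"deltas":{"type":"array","items":{"type":"object","properties":{"hand":{"type":"number"},"tx":{"type":"number"},"ty":{"type":"number"},"tz":{"type":"number"},"wx":{"type":"number"},"wy":{"type":"number"},"wz":{"type":"number"}}}}},"required":["deltas"]}

```bash
ls; mkdir -p pics; python3 - <<'E'
from plant import *
import cv2
o=get_obs(); print(o)
for n in ["side","top","wrist"]:
    m=camera_model(n); print(n,m)
    cv2.imwrite(f"pics/{n}0.png",capture(n)[:,:,::-1])
E
```

```text
pics
{'time': 0.0, 'joint_positions': array([-1.39399375e+00,  3.42730069e-01,  1.52502485e+00,  4.43541299e-06,
        1.27538588e+00, -1.45996851e-01]), 'dq': array([-0.00142209,  0.00184514,  0.00021671, -0.00105351, -0.0008938 ,
       -0.00125507]), 'tau': array([-2.60078123e-03, -4.31249964e+01, -2.44226450e+01,  7.14260526e-02,
        5.58605546e-02, -1.40630409e-04]), 'tool_pos': array([ 166.48870436, -497.44404893,  208.13843552]), 'tcp_rot': array([-3.14136323e+00,  1.53106022e-03, -1.24799802e+00]), 'contact_force': array([-1.12902812,  0.04788589, -0.67190943]), 'moment': array([0.02872393, 0.01679922, 0.00346145]), 'grip_width': 91.80920709818336}
side {'fx': 409.1749696783882, 'fy': 409.1749696783882, 'cx': 274.6240717408968, 'cy': 208.11529635976862, 'rvec': array([ 0.25128694, -2.62159586,  1.57056896]), 'tvec': array([ 529.63694725,  206.45604338, 1078.91334975])}
top {'fx': 453.2205736265365, 'fy': 453.2205736265365, 'cx': 271.010037165062, 'cy': 206.95537888741518, 'rvec': array([ 2.37190232, -1.59656013,  0.26340976]), 'tvec': array([-264.16767216,  507.09392527, 1437.56166159])}
wrist {'fx': 298.7217977138705, 'fy': 298.7217977138705, 'cx': 279.23561919730906, 'cy': 208.68806655215846, 'rvec': array([-2.36398562,  1.70018229,  0.2336976 ]), 'tvec': array([-523.45741784,  -33.9157289 ,  390.38116175])}
```

View pics/side0.png

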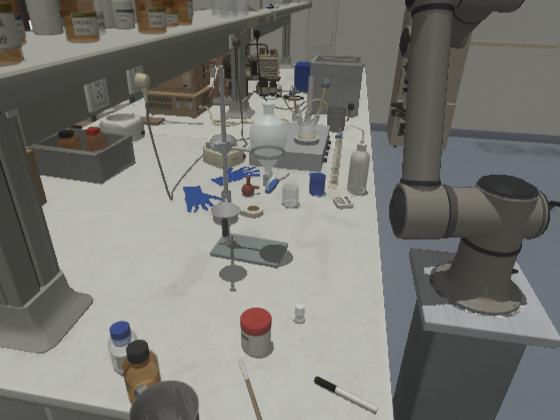

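View pics/top0.png

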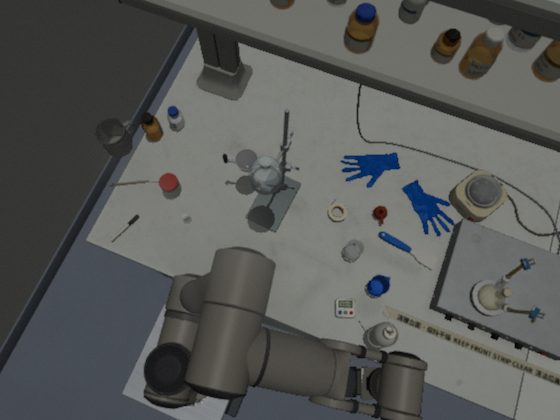

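View pics/wrist0.png

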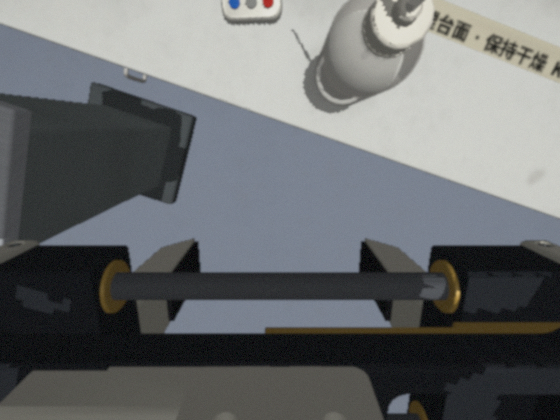

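Candidates for the beaker are the clear glass at top (353,250) / side (290,193), the blue look-alike at top (378,286) / side (317,183), and a dark jug at top (115,137) / side (165,405). By the description I choose the clear one, right of the stand. I'll check it in enlarged crops.

```bash
python3 - <<'E'
import cv2,numpy as np
t=cv2.imread("pics/top0.png"); s=cv2.imread("pics/side0.png")
def crop(im,x0,y0,w,h,k,n):
    cv2.imwrite(n,cv2.resize(im[y0:y0+h,x0:x0+w],None,fx=k,fy=k,interpolation=cv2.INTER_CUBIC))
crop(t,320,190,100,75*1+35,5,"pics/c1.png")
crop(t,210,100,130,140,4,"pics/c2.png")
crop(s,200,130,140,150,4,"pics/c3.png")
E
```

```text
(no output)
```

View pics/c1.png

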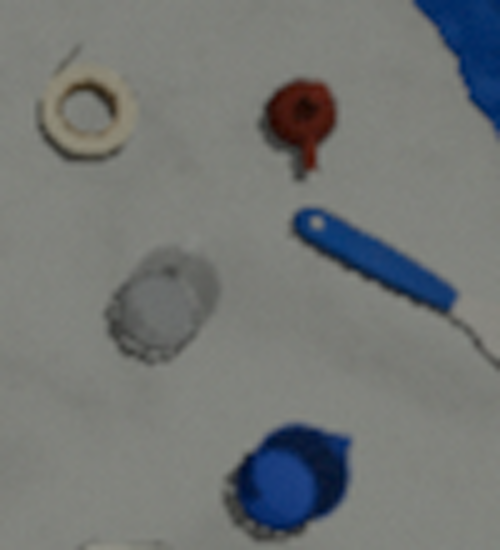

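View pics/c2.png

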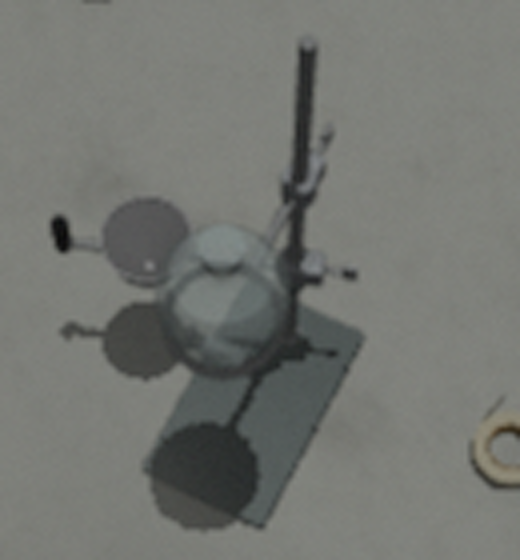

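View pics/c3.png

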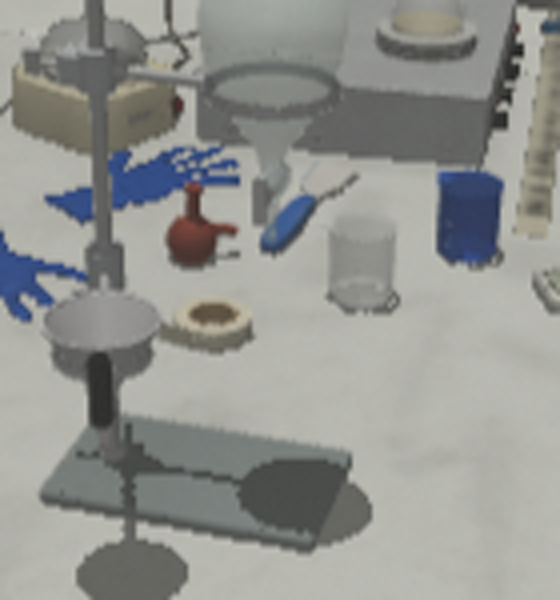

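```bash
cat > h.py <<'E'
from plant import *
import cv2,numpy as np
from scipy.spatial.transform import Rotation as R
from scipy.optimize import least_squares
def ray(m,u,v):
    Rm,_=cv2.Rodrigues(np.array(m['rvec'])); t=np.array(m['tvec'])
    return -Rm.T@t, Rm.T@np.array([(u-m['cx'])/m['fx'],(v-m['cy'])/m['fy'],1])
def atz(m,u,v,z):
    c,d=ray(m,u,v); return c+d*(z-c[2])/d[2]
def proj(m,P):
    P=np.atleast_2d(np.array(P,float))
    K=np.array([[m['fx'],0,m['cx']],[0,m['fy'],m['cy']],[0,0,1]])
    return cv2.projectPoints(P,np.array(m['rvec'],float),np.array(m['tvec'],float),K,None)[0].reshape(-1,2)
E
python3 - <<'E'
from h import *
T=camera_model("top");S=camera_model("side")
c1=lambda x,y:(320+x/5,190+y/5); c2=lambda x,y:(210+x/4,100+y/4); c3=lambda x,y:(200+x/4,130+y/4)
for n,p,z in [("RR",(362,333),12),("FR",(262,528),12),("FL",(145,468),12),("rodtop",(307,44),520),("griptop",(60,230),185),("mouth",(146,240),192)]:
    print("top",n,atz(T,*c2(*p),z).round(1))
for n,p,z in [("bk base",(157,310),2),("bk rim",(180,285),72),("tape",(85,112),12),]:
    print("top",n,atz(T,*c1(*p),z).round(1))
for n,p,z in [("FR/..",(352,455),12),("FL",(312,546),12),("RL",(42,497),12),("griptop",(100,355),206),("gripbot",(100,425),160),("mouth",(103,322),192),("bk base",(362,300),2),("bk rim",(362,221),72)]:
    print("side",n,atz(S,*c3(*p),z).round(1))
print("jar",atz(T,169,184,80),"stopper",atz(T,187,219,0), "blue",atz(T,320+278/5,190+488/5,2))
E
```

```text
top RR [ 714.7 -109.    12. ]
top FR [512.8 -93.6  12. ]
top FL [524.8  21.5  12. ]
top rodtop [683.7 -50.  520. ]
top griptop [638. 135. 185.]
top mouth [653.3  65.4 192. ]
top bk base [ 547.5 -360.4    2. ]
top bk rim [ 549.3 -363.3   72. ]
top tape [ 660.2 -266.9   12. ]
side FR/.. [512.8 -81.3  12. ]
side FL [522.6  36.3  12. ]
side RL [720.7  18.3  12. ]
side griptop [635.  138.8 206. ]
side gripbot [635.8 142.4 160. ]
side mouth [652.4  75.1 192. ]
side bk base [ 543.8 -347.2    2. ]
side bk rim [ 548.8 -363.    72. ]
jar [515.77023359 301.29747796  80.        ] stopper [ 4.42715273e+02  2.13796204e+02 -2.27373675e-13] blue [ 462.66823225 -474.81368406    2.        ]
```

```bash
cat >> h.py <<'E'
def cur():
    o=get_obs(); T=np.eye(4); T[:3,3]=o['tool_pos']; T[:3,:3]=R.from_euler('xyz',o['tcp_rot']).as_matrix(); return T
def pose(grasp,az,lean,flip=1):
    """grasp point world, approach azimuth deg, lean deg; jaw x axis = flip*left of az"""
    a,l=np.radians([az,lean]); z=np.array([np.sin(l)*np.cos(a),np.sin(l)*np.sin(a),-np.cos(l)])
    x=flip*np.array([-np.sin(a),np.cos(a),0]); T=np.eye(4); T[:3,:3]=np.column_stack([x,np.cross(z,x),z]); T[:3,3]=np.array(grasp)+5*z; return T
def delta(A,B,N):
    from scipy.linalg import expm,logm
    L=np.real(logm(np.linalg.inv(A)@B)); D=expm(L/N)
    return np.r_[D[:3,3]/40, np.degrees(R.from_matrix(D[:3,:3]).as_rotvec())/5]
def app(A,d,N):
    T=A.copy()
    for _ in range(N):
        T[:3,3]=T[:3,3]+T[:3,:3]@(np.array(d[:3])*40); T[:3,:3]=T[:3,:3]@R.from_rotvec(np.radians(np.array(d[3:])*5)).as_matrix()
    return T
E
python3 - <<'E'
import plant; print([n for n in dir(plant) if not n.startswith('__')]); 
from h import *
print(globals().get('tcp_to_tips'))
A=cur(); W=camera_model("wrist"); Rm,_=cv2.Rodrigues(W['rvec']); c=-Rm.T@W['tvec']; print(c, A[:3,:3].T@(c-A[:3,3])); print("cam fwd in tool",A[:3,:3].T@Rm.T@[0,0,1])
r=568; 
for f in (1,-1):
    B=pose([548.5-110*np.cos(np.radians(33)),-361.5+110*np.sin(np.radians(33)),200],-33,35,f); print(f,B[:3,3],delta(A,B,20).round(3), delta(A,B,1)[3:]*5)
E
```

```text
['Unreachable', 'camera_model', 'capture', 'close_job', 'get_obs', 'tcp_to_tips']
14.0
[ 235.1340974  -473.55923771  384.84765525] [  -1.18574006  -72.72725791 -176.5081225 ]
cam fwd in tool [8.55400917e-04 2.69055721e-01 9.63124233e-01]
1 [ 458.6514459  -303.15166673  195.90423978] [ 0.379 -0.386 -0.048 -0.189  0.39  -1.237] [ -18.88443088   39.02552412 -123.69146056]
-1 [ 458.6514459  -303.15166673  195.90423978] [-0.29  -0.339  0.104  0.326  0.158  0.498] [32.60333145 15.77673518 49.82199759]
```

```bash
python3 - <<'E'
from h import *
A=cur()
print("bottle",atz(camera_model("top"),383,335,100))
B=pose([360,-310,290],-38,10,1); d=delta(A,B,30).round(2); print(d)
P=app(A,d,15); print(P[:3,3]); P=app(A,d,30); print(P[:3,3],P[:3,2])
E
```

```text
bottle [ 312.43113974 -524.26438052  100.        ]
[ 0.16 -0.22 -0.08 -0.04  0.07 -0.82]
[ 318.75568347 -465.25814513  254.44094595]
[ 361.50011342 -312.26097085  287.83712924] [ 0.13225185 -0.10835305 -0.98527614]
```

Request:
drive_tool(
  deltas=[
    {"hand": -1, "tz": -0.5},
    {"hand": -1, "tz": -0.5},
    {"hand": -1, "tz": -0.5},
    {"hand": -1, "tz": -0.5, "wz": -0.8},
    {"hand": -1, "wz": -0.8},
    {"hand": -1, "wz": -0.8},
    {"hand": -1, "wz": -0.8},
    {"hand": -1, "wz": -0.8},
    {"hand": -1, "wz": -0.8},
    {"hand": -1, "wz": -0.8},
    {"hand": -1, "wz": -0.8},
    {"hand": -1, "wz": -0.8},
    {"hand": -1, "wz": -0.8},
  ],
)

```text
invalid input
```

Request:
drive_tool(
  deltas=[
    {"hand": -1, "tx": 0, "ty": 0, "tz": -0.5, "wx": 0, "wy": 0, "wz": 0},
    {"hand": -1, "tx": 0, "ty": 0, "tz": -0.5, "wx": 0, "wy": 0, "wz": 0},
    {"hand": -1, "tx": 0, "ty": 0, "tz": -0.5, "wx": 0, "wy": 0, "wz": -0.8},
    {"hand": -1, "tx": 0, "ty": 0, "tz": -0.5, "wx": 0, "wy": 0, "wz": -0.8},
    {"hand": -1, "tx": 0, "ty": 0, "tz": 0, "wx": 0, "wy": 0, "wz": -0.8},
    {"hand": -1, "tx": 0, "ty": 0, "tz": 0, "wx": 0, "wy": 0, "wz": -0.8},
    {"hand": -1, "tx": 0, "ty": 0, "tz": 0, "wx": 0, "wy": 0, "wz": -0.8},
    {"hand": -1, "tx": 0, "ty": 0, "tz": 0, "wx": 0, "wy": 0, "wz": -0.8},
    {"hand": -1, "tx": 0, "ty": 0, "tz": 0, "wx": 0, "wy": 0, "wz": -0.8},
    {"hand": -1, "tx": 0, "ty": 0, "tz": 0, "wx": 0, "wy": 0, "wz": -0.8},
  ],
)

```text
time: 0.98
tool_pos: [166.5, -497.7, 288.5]
tcp_rot: [-3.141, 0.001, -0.686]
contact_force: [-0.7, 0.2, -0.1]
grip_width: 91.8
```

```bash
python3 - <<'E'
from h import *
A=cur(); print(get_obs()['joint_positions'].round(3),A[:3,3])
u=np.array([np.cos(np.radians(-33)),np.sin(np.radians(-33)),0])
B=pose(np.array([548.5,-361.5,46])-190*u+[0,0,204],-33,25,1); d=delta(A,B,20).round(2); print(d)
P=app(A,d,10); print(P[:3,3]); P=app(A,d,20); print(P[:3,3],P[:3,2])
E
```

```text
[-1.394  0.293  1.375 -0.     1.474 -0.708] [ 166.51322121 -497.7057023   288.49819358]
[ 0.34 -0.31  0.01 -0.19  0.21 -0.95]
[ 329.58814078 -424.28556183  281.24600393]
[ 387.61168831 -258.42127807  247.20414766] [ 0.35553633 -0.23109463 -0.90564297]
```

Request:
drive_tool(
  deltas=[
    {"hand": -1, "tx": 0.34, "ty": -0.31, "tz": 0.01, "wx": -0.19, "wy": 0.21, "wz": -0.95},
    {"hand": -1, "tx": 0.34, "ty": -0.31, "tz": 0.01, "wx": -0.19, "wy": 0.21, "wz": -0.95},
    {"hand": -1, "tx": 0.34, "ty": -0.31, "tz": 0.01, "wx": -0.19, "wy": 0.21, "wz": -0.95},
    {"hand": -1, "tx": 0.34, "ty": -0.31, "tz": 0.01, "wx": -0.19, "wy": 0.21, "wz": -0.95},
    {"hand": -1, "tx": 0.34, "ty": -0.31, "tz": 0.01, "wx": -0.19, "wy": 0.21, "wz": -0.95},
    {"hand": -1, "tx": 0.34, "ty": -0.31, "tz": 0.01, "wx": -0.19, "wy": 0.21, "wz": -0.95},
    {"hand": -1, "tx": 0.34, "ty": -0.31, "tz": 0.01, "wx": -0.19, "wy": 0.21, "wz": -0.95},
    {"hand": -1, "tx": 0.34, "ty": -0.31, "tz": 0.01, "wx": -0.19, "wy": 0.21, "wz": -0.95},
    {"hand": -1, "tx": 0.34, "ty": -0.31, "tz": 0.01, "wx": -0.19, "wy": 0.21, "wz": -0.95},
    {"hand": -1, "tx": 0.34, "ty": -0.31, "tz": 0.01, "wx": -0.19, "wy": 0.21, "wz": -0.95},
    {"hand": -1, "tx": 0.34, "ty": -0.31, "tz": 0.01, "wx": -0.19, "wy": 0.21, "wz": -0.95},
    {"hand": -1, "tx": 0.34, "ty": -0.31, "tz": 0.01, "wx": -0.19, "wy": 0.21, "wz": -0.95},
    {"hand": -1, "tx": 0.34, "ty": -0.31, "tz": 0.01, "wx": -0.19, "wy": 0.21, "wz": -0.95},
    {"hand": -1, "tx": 0.34, "ty": -0.31, "tz": 0.01, "wx": -0.19, "wy": 0.21, "wz": -0.95},
    {"hand": -1, "tx": 0.34, "ty": -0.31, "tz": 0.01, "wx": -0.19, "wy": 0.21, "wz": -0.95},
    {"hand": -1, "tx": 0.34, "ty": -0.31, "tz": 0.01, "wx": -0.19, "wy": 0.21, "wz": -0.95},
    {"hand": -1, "tx": 0.34, "ty": -0.31, "tz": 0.01, "wx": -0.19, "wy": 0.21, "wz": -0.95},
    {"hand": -1, "tx": 0.34, "ty": -0.31, "tz": 0.01, "wx": -0.19, "wy": 0.21, "wz": -0.95},
    {"hand": -1, "tx": 0.34, "ty": -0.31, "tz": 0.01, "wx": -0.19, "wy": 0.21, "wz": -0.95},
    {"hand": -1, "tx": 0.34, "ty": -0.31, "tz": 0.01, "wx": -0.19, "wy": 0.21, "wz": -0.95},
  ],
)

```text
time: 2.65
tool_pos: [388.5, -258.3, 247.0]
tcp_rot: [2.703, 0.005, 1.002]
contact_force: [0.6, -0.0, 0.6]
grip_width: 92.1
```

```bash
python3 - <<'E'
from h import *
A=cur(); W=camera_model("wrist"); cv2.imwrite("pics/w1.png",capture("wrist")[:,:,::-1])
print(get_obs()['joint_positions'].round(3),A[:3,3]); print(W)
P=[[548.5+31*np.cos(a),-361.5+31*np.sin(a),72] for a in np.arange(0,6.3,1.57)]
print(proj(W,P).round(0), proj(W,[[548.5,-361.5,0]]))
E
```

```text
[-0.827 -0.051  1.986  0.151  0.789 -1.92 ] [ 388.49931473 -258.28944708  247.03561359]
{'fx': 298.7217977138705, 'fy': 298.7217977138705, 'cx': 279.23561919730906, 'cy': 208.68806655215846, 'rvec': array([-2.17348212, -1.1942957 , -0.43736621]), 'tvec': array([   9.00435999, -492.11146753,   72.22634644])}
[[289. 255.]
 [296. 236.]
 [267. 231.]
 [261. 251.]
 [289. 255.]] [[278.77699003 211.83309588]]
```

View pics/w1.png

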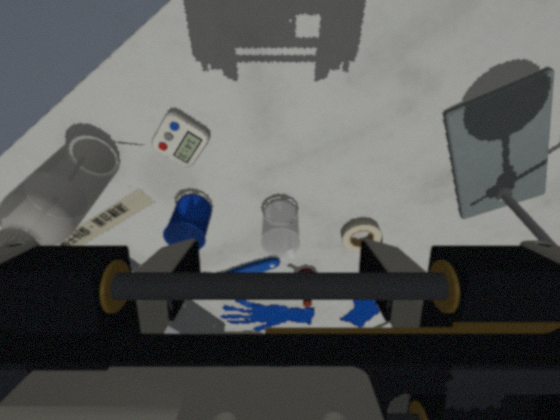

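```bash
python3 - <<'E'
from h import *
t=cv2.imread("pics/w1.png"); cv2.imwrite("pics/w1c.png",cv2.resize(t[180:265,240:330],None,fx=6,fy=6,interpolation=cv2.INTER_CUBIC))
E
```

```text
(no output)
```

View pics/w1c.png

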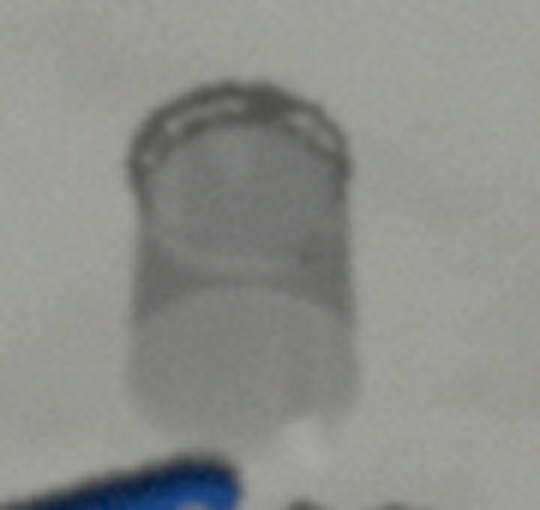

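```bash
python3 - <<'E'
from h import *
A=cur(); W=camera_model("wrist")
print(atz(W,280.8,241,72),atz(W,280.5,211.7,2))
b=np.array([549.5,-360.0,0]); a=-33
u=np.array([np.cos(np.radians(a)),np.sin(np.radians(a)),0]); z=np.sin(np.radians(35))*u+[0,0,-np.cos(np.radians(35))]
g=b+[0,0,48]
B=pose(g-110*z,a,35,1); d=delta(A,B,8).round(2); print(d, B[:3,3]); C=app(A,d,8); print(C[:3,3],C[:3,2],z); print(delta(C,pose(g,a,35,1),10).round(2))
E
```

```text
[ 541.6326834 -349.2325758   72.       ] [ 544.71438631 -351.80136655    2.        ]
[-0.    0.19  0.51 -0.25 -0.    0.02] [ 498.99062406 -327.19882774  134.01096465]
[ 498.79027263 -326.51713722  132.69279679] [ 0.48201816 -0.30948715 -0.81968055] [ 0.48104168 -0.31239212 -0.81915204]
[-0.    0.    0.27 -0.   -0.   -0.  ]
```

Request:
drive_tool(
  deltas=[
    {"hand": -1, "tx": 0, "ty": 0.19, "tz": 0.51, "wx": -0.25, "wy": 0, "wz": 0.02},
    {"hand": -1, "tx": 0, "ty": 0.19, "tz": 0.51, "wx": -0.25, "wy": 0, "wz": 0.02},
    {"hand": -1, "tx": 0, "ty": 0.19, "tz": 0.51, "wx": -0.25, "wy": 0, "wz": 0.02},
    {"hand": -1, "tx": 0, "ty": 0.19, "tz": 0.51, "wx": -0.25, "wy": 0, "wz": 0.02},
    {"hand": -1, "tx": 0, "ty": 0.19, "tz": 0.51, "wx": -0.25, "wy": 0, "wz": 0.02},
    {"hand": -1, "tx": 0, "ty": 0.19, "tz": 0.51, "wx": -0.25, "wy": 0, "wz": 0.02},
    {"hand": -1, "tx": 0, "ty": 0.19, "tz": 0.51, "wx": -0.25, "wy": 0, "wz": 0.02},
    {"hand": -1, "tx": 0, "ty": 0, "tz": 0, "wx": 0, "wy": 0, "wz": 0},
    {"hand": -1, "tx": 0, "ty": 0, "tz": 0, "wx": 0, "wy": 0, "wz": 0},
  ],
)

```text
time: 3.45
tool_pos: [484.8, -322.3, 146.9]
tcp_rot: [2.554, -0.003, 0.987]
contact_force: [-0.4, 0.2, 1.1]
grip_width: 92.1
```

```bash
python3 - <<'E'
from h import *
A=cur(); W=camera_model("wrist"); w=capture("wrist")[:,:,::-1]; s=capture("side")[:,:,::-1]; t=capture("top")[:,:,::-1]
print(get_obs()['joint_positions'].round(3),A[:3,3],A[:3,2]); print(W['rvec'],W['tvec'])
cv2.imwrite("pics/w2.png",w)
cv2.imwrite("pics/s2.png",cv2.resize(s[150:240,240:350],None,fx=7,fy=6.6,interpolation=cv2.INTER_CUBIC))
t0=cv2.imread("pics/top0.png")
cv2.imwrite("pics/t0b.png",cv2.resize(t0[230:275,325:385],None,fx=12,fy=12,interpolation=cv2.INTER_CUBIC))
E
```

```text
[-0.785  0.262  2.023  0.398  0.296 -2.119] [ 484.75168097 -322.25132273  146.91701483] [ 0.46419543 -0.30350362 -0.83211066]
[-2.05727705 -1.10556533 -0.51091649] [ 4.49110961e-01 -4.68636375e+02 -1.55699940e+02]
```

View pics/w2.png

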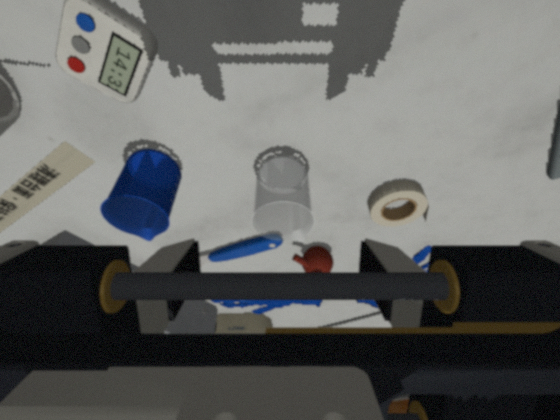

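View pics/s2.png

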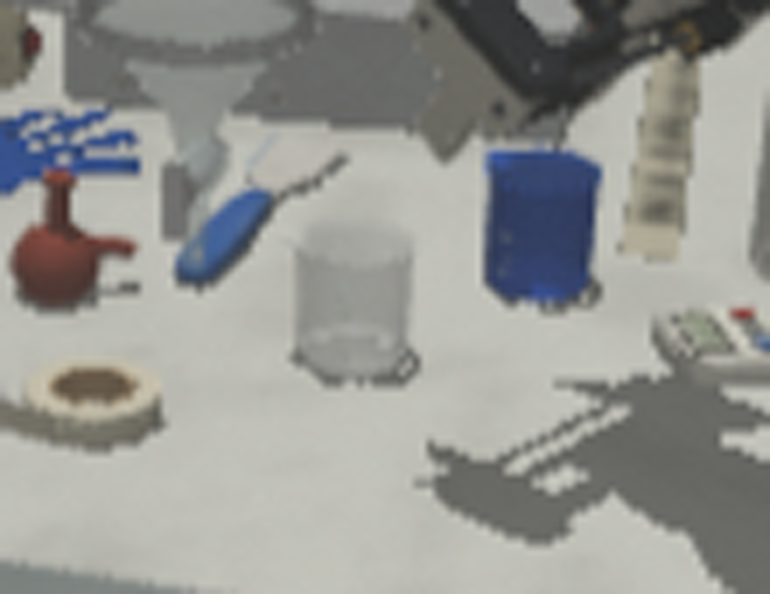

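View pics/t0b.png

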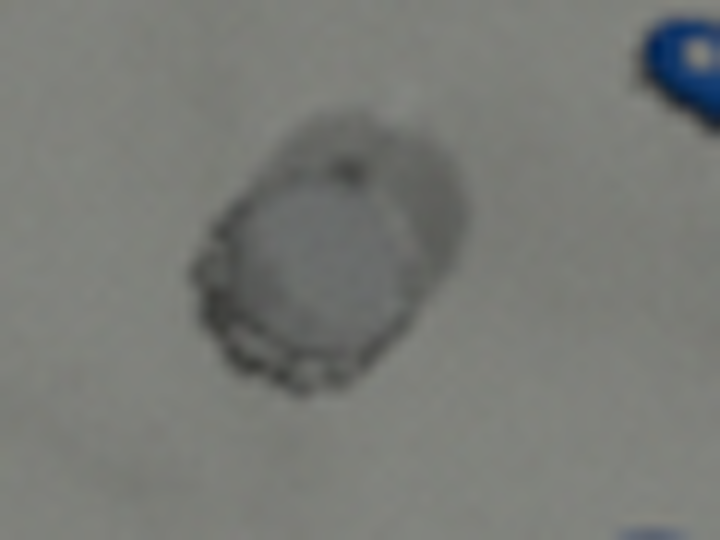

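```bash
cat >> h.py <<'E'
def Tr(x,y,z):
    T=np.eye(4);T[:3,3]=[x,y,z];return T
def Rt(ax,q):
    T=np.eye(4);T[:3,:3]=R.from_euler(ax,q).as_matrix();return T
def fk(q,p):
    H,d,L1,L2,L3=p[:5]
    return Tr(0,0,H)@Rt('z',q[0])@Tr(0,d,0)@Rt('y',q[1])@Tr(0,0,L1)@Rt('y',q[2])@Tr(0,0,L2)@Rt('z',q[3])@Rt('y',q[4])@Tr(0,0,L3)@Rt('z',q[5])
E
python3 - <<'E'
from h import *
D=[([-1.394,.3427,1.5250,0,1.2754,-.146],[166.49,-497.5,208.3],[-3.1414,.0015,-1.248]),
([-1.394,0.293,1.375,0,1.474,-.708],[166.51,-497.7,288.5],[-3.141,.001,-.686]),
([-.827,-.051,1.986,.151,.789,-1.92],[388.5,-258.29,247.03],[2.703,.005,1.002]),
([-.785,.262,2.023,.398,.296,-2.119],[484.75,-322.25,146.9],[2.554,-.003,.987])]
for q,p,r in D:
    print((R.from_euler('xyz',r).as_matrix().T@fk(q,[0]*5)[:3,:3]).round(2).tolist())
def f(p):
    e=[]
    for q,x,r in D: e+=list(fk(q,p)[:3,3]-x)
    return e
s=least_squares(f,[200,76,400,400,250]); print(s.x.round(1),np.round(s.fun,1))
E
```

```text
[[-1.0, -0.0, 0.0], [0.0, -1.0, -0.0], [0.0, -0.0, 1.0]]
[[-1.0, -0.0, 0.0], [0.0, -1.0, 0.0], [0.0, 0.0, 1.0]]
[[-1.0, -0.01, 0.0], [0.01, -1.0, -0.0], [0.0, -0.0, 1.0]]
[[-1.0, 0.0, -0.0], [-0.0, -1.0, 0.0], [-0.0, 0.0, 1.0]]
[171.2  77.8 484.8 374.7 305.7] [ 1.7 -1.5  4.1  0.3  6.5  4.7 -2.3  1.7 -2.3  2.  -5.3 -6.6]
```

```bash
cat >> h.py <<'E'
def fk(q,p):
    H,d,L1,L2,L3,a,b=p
    return Tr(0,0,H)@Rt('z',q[0])@Tr(b,d,0)@Rt('y',q[1])@Tr(0,0,L1)@Rt('y',q[2])@Tr(a,0,L2)@Rt('z',q[3])@Rt('y',q[4])@Tr(0,0,L3)@Rt('z',q[5]+np.pi)
LO=np.array([-2.53,-.77,.04,-1,.28,-3.11]);HI=np.array([2.53,2.02,2.7,4.14,2.66,3.11])
def ik(T,p,q0):
    def f(q):
        F=fk(q,p); return np.r_[F[:3,3]-T[:3,3],200*R.from_matrix(T[:3,:3].T@F[:3,:3]).as_rotvec()]
    s=least_squares(f,np.clip(q0,LO+.01,HI-.01),bounds=(LO,HI)); return s.x,np.sqrt(2*s.cost)
E
python3 - <<'E'
from h import *
D=[([-1.394,.3427,1.5250,0,1.2754,-.146],[166.49,-497.5,208.3],[-3.1414,.0015,-1.248]),
([-1.394,0.293,1.375,0,1.474,-.708],[166.51,-497.7,288.5],[-3.141,.001,-.686]),
([-.827,-.051,1.986,.151,.789,-1.92],[388.5,-258.29,247.03],[2.703,.005,1.002]),
([-.785,.262,2.023,.398,.296,-2.119],[484.75,-322.25,146.9],[2.554,-.003,.987])]
def f(p):
    e=[]
    for q,x,r in D: e+=list(fk(q,p)[:3,3]-x)
    return e
s=least_squares(f,[200,76,400,400,250,0,0]); P=s.x; print(P.round(1),np.round(s.fun,1))
np.save("kin.npy",P)
W=camera_model("wrist")
q0=np.array(D[3][0])
for lean in (15,20,25,30,35):
  for az in (-33,-40):
    q,e=ik(pose([547,-357,48],az,lean),P,q0); q2,e2=ik(pose([566.5,-35.3,60],az+29.5,lean),P,q+[.5,0,0,0,0,0])
    q3,e3=ik(pose([566.5,-35.3,90],az+29.5,lean),P,q+[.5,0,0,0,0,0])
    print(lean,az,q.round(2),round(e,2),"|",q2.round(2),round(e2,2),"|",q3.round(2),round(e3,2))
E
```

```text
[ 2.301e+02  7.630e+01  4.957e+02  3.827e+02  3.341e+02  4.420e+01
 -2.000e-01] [-0.2  0.1  0.4 -0.1 -0.2  1.   0.4  0.9 -2.3 -0.2 -0.7  0.8]
15 -33 [-0.71  0.62  1.61  0.06  0.66 -1.75] 0.0 | [-0.22  0.47  1.85  0.08  0.56 -1.79] 0.0 | [-0.22  0.43  1.82  0.07  0.64 -1.78] 0.0
15 -40 [-0.69  0.62  1.61 -0.    0.65 -1.57] 0.0 | [-0.2   0.48  1.84  0.01  0.56 -1.59] 0.0 | [-0.2   0.43  1.82  0.01  0.64 -1.59] 0.0
20 -33 [-0.72  0.59  1.7   0.1   0.51 -1.79] 0.0 | [-0.23  0.45  1.93  0.14  0.42 -1.86] 0.0 | [-0.23  0.4   1.9   0.12  0.5  -1.84] 0.0
20 -40 [-0.69  0.59  1.69 -0.    0.51 -1.57] 0.0 | [-0.2   0.45  1.92  0.01  0.42 -1.6 ] 0.0 | [-0.2   0.4   1.9   0.01  0.49 -1.6 ] 0.0
25 -33 [-0.73  0.57  1.78  0.18  0.36 -1.88] 0.0 | [-0.24  0.44  2.01  0.28  0.28 -2.  ] 0.04 | [-0.24  0.38  1.98  0.22  0.36 -1.94] 0.0
25 -40 [-0.69  0.57  1.78 -0.    0.35 -1.56] 0.0 | [-0.2   0.44  1.99  0.03  0.28 -1.61] 1.59 | [-0.2   0.38  1.98  0.02  0.35 -1.61] 0.0
30 -33 [-0.74  0.56  1.83  0.33  0.28 -2.03] 6.9 | [-0.28  0.43  2.02  0.49  0.28 -2.24] 15.08 | [-0.26  0.37  2.03  0.4   0.28 -2.13] 6.45
30 -40 [-0.69  0.56  1.81 -0.02  0.28 -1.55] 8.53 | [-0.2   0.43  1.99  0.02  0.28 -1.61] 17.99 | [-0.2   0.37  2.01  0.03  0.28 -1.62] 9.02
35 -33 [-0.78  0.56  1.85  0.63  0.28 -2.36] 21.77 | [-0.36  0.43  2.11  1.29  0.28 -3.11] 24.48 | [-0.33  0.36  2.08  0.89  0.28 -2.67] 19.63
35 -40 [-0.68  0.56  1.81 -0.07  0.28 -1.49] 25.05 | [-0.2   0.42  1.99  0.    0.28 -1.59] 34.38 | [-0.2   0.36  2.01  0.03  0.28 -1.62] 25.4
```

```bash
python3 - <<'E'
from h import *
P=np.load("kin.npy")
q0=np.array([-.785,.262,2.023,.398,.296,-2.119])
for lean in (27,30,33):
  for da in (-25,-15,10,20,30,40):
    o=[]
    for g,az,dq in [([547,-357,48],-33+da,0),([547,-357,130],-33+da,0),([566.5,-35.3,61],-3.5+da,.5),([566.5,-35.3,100],-3.5+da,.5),([486.5,-30,120],-3.5+da,.5)]:
      best=min((ik(pose(g,az,lean),P,q0+[dq,0,0,j4,j5,-j4]) for j4 in (-.5,0,.5,1) for j5 in (0,.3)),key=lambda r:r[1])
      o.append((best[0][3:].round(2).tolist(),round(best[1],1)))
    print(lean,da,o)
W=camera_model("wrist")
# wrist: pixel base / rim
print(atz(W,283,217,72),atz(W,282,172,2))
T=camera_model("top"); 
print(atz(T,325+325/12,230+265/12,2),atz(T,325+365/12,230+205/12,72))
S=camera_model("side"); k=lambda x,y:(240+x/7,150+y/6.6)
print(atz(S,*k(354,360),0),atz(S,*k(353,240),72))
E
```

```text
27 -25 [([-0.49, 0.39, -0.75], np.float64(0.0)), ([-0.34, 0.57, -0.91], np.float64(0.0)), ([-0.61, 0.32, -0.62], np.float64(0.0)), ([-0.47, 0.41, -0.77], np.float64(0.0)), ([-0.48, 0.39, -0.76], np.float64(0.0))]
27 -15 [([-0.27, 0.32, -1.15], np.float64(0.0)), ([-0.17, 0.51, -1.26], np.float64(0.0)), ([-0.32, 0.28, -1.1], np.float64(5.2)), ([-0.24, 0.34, -1.19], np.float64(0.0)), ([-0.22, 0.32, -1.23], np.float64(0.0))]
27 10 [([0.49, 0.36, -2.38], np.float64(0.0)), ([0.33, 0.55, -2.2], np.float64(0.0)), ([0.66, 0.31, -2.59], np.float64(0.0)), ([0.5, 0.4, -2.41], np.float64(0.0)), ([0.55, 0.41, -2.52], np.float64(0.0))]
27 20 [([0.62, 0.46, -2.69], np.float64(0.0)), ([0.45, 0.62, -2.49], np.float64(0.0)), ([0.76, 0.41, -2.88], np.float64(0.0)), ([0.62, 0.49, -2.72], np.float64(0.0)), ([0.65, 0.51, -2.82], np.float64(0.0))]
27 30 [([0.66, 0.57, -2.91], np.float64(0.0)), ([0.52, 0.72, -2.73], np.float64(0.0)), ([0.77, 0.52, -3.08], np.float64(0.0)), ([0.66, 0.6, -2.95], np.float64(0.0)), ([0.68, 0.62, -3.04], np.float64(0.0))]
27 40 [([0.66, 0.68, -3.08], np.float64(0.0)), ([0.55, 0.8
[... 2214 characters left out ...]
p.float64(4.0))]
33 30 [([0.86, 0.54, -3.11], np.float64(6.6)), ([0.74, 0.66, -2.96], np.float64(0.0)), ([0.83, 0.52, -3.11], np.float64(17.3)), ([0.82, 0.58, -3.11], np.float64(8.5)), ([0.77, 0.61, -3.11], np.float64(14.2))]
33 40 [([0.72, 0.68, -3.11], np.float64(16.1)), ([0.72, 0.79, -3.11], np.float64(1.2)), ([0.69, 0.65, -3.11], np.float64(27.0)), ([0.69, 0.71, -3.11], np.float64(19.4)), ([0.64, 0.73, -3.11], np.float64(26.1))]
[ 544.92236763 -356.16140307   72.        ] [ 548.84285016 -359.23300097    2.        ]
[ 548.09764092 -362.71633998    2.        ] [ 548.30203174 -361.66148561   72.        ]
[ 544.54500452 -354.53285956    0.        ] [ 547.70699502 -353.78050278   72.        ]
```

```bash
python3 - <<'E'
from h import *
P=np.load("kin.npy"); q0=get_obs()['joint_positions']
A=cur(); g=np.array([547.,-358,48]); a,l=-23,27
G=pose(g,a,l); z=G[:3,2]
B=pose(g-100*z,a,l); d=delta(A,B,6).round(2); print(d,B[:3,3]); C=app(A,d,6); print(C[:3,3]-B[:3,3],C[:3,2]-z,ik(B,P,q0)); print(delta(C,G,12).round(2))
print(ik(G,P,q0))
E
```

```text
[-0.02  0.07  0.12  0.23  0.17 -0.3 ] [ 507.29945645 -341.14811907  132.6456198 ]
[0.82704598 0.13546798 0.49236188] [-5.11739688e-04 -1.46677483e-03  5.33558409e-05] (array([-0.81942253,  0.36288992,  1.84535837,  0.3743351 ,  0.52822096,
       -2.27476596]), np.float64(2.8860942778351203e-13))
[-0.   -0.    0.21  0.    0.   -0.  ]
(array([-0.78257259,  0.570873  ,  1.8030553 ,  0.49140461,  0.36601201,
       -2.37719347]), np.float64(2.297475039081978e-13))
```

Request:
drive_tool(
  deltas=[
    {"hand": -1, "tx": -0.02, "ty": 0.07, "tz": 0.12, "wx": 0.23, "wy": 0.17, "wz": -0.3},
    {"hand": -1, "tx": -0.02, "ty": 0.07, "tz": 0.12, "wx": 0.23, "wy": 0.17, "wz": -0.3},
    {"hand": -1, "tx": -0.02, "ty": 0.07, "tz": 0.12, "wx": 0.23, "wy": 0.17, "wz": -0.3},
    {"hand": -1, "tx": -0.02, "ty": 0.07, "tz": 0.12, "wx": 0.23, "wy": 0.17, "wz": -0.3},
    {"hand": -1, "tx": -0.02, "ty": 0.07, "tz": 0.12, "wx": 0.23, "wy": 0.17, "wz": -0.3},
    {"hand": -1, "tx": -0.02, "ty": 0.07, "tz": 0.12, "wx": 0.23, "wy": 0.17, "wz": -0.3},
    {"hand": -1, "tx": 0, "ty": 0, "tz": 0, "wx": 0, "wy": 0, "wz": 0},
    {"hand": -1, "tx": 0, "ty": 0, "tz": 0, "wx": 0, "wy": 0, "wz": 0},
  ],
)

```text
time: 4.27
tool_pos: [508.2, -341.2, 133.0]
tcp_rot: [2.67, 0.001, 1.166]
contact_force: [-0.3, 0.2, -1.1]
grip_width: 91.8
```

```bash
python3 - <<'E'
from h import *
A=cur(); W=camera_model("wrist"); w=capture("wrist")[:,:,::-1]
cv2.imwrite("pics/w3.png",w); print(A[:3,3],A[:3,2])
g=np.array([547.,-358,48]); G=pose(g,-23,27); print(delta(A,G,12).round(3))
c=proj(W,[[547,-358,72],[547,-358,2]]);print(c)
E
```

```text
[ 508.16897995 -341.24965162  133.0357951 ] [ 0.41761532 -0.17969126 -0.89067867]
[-0.    -0.002  0.208  0.001  0.002 -0.002]
[[277.82721398 222.35272305]
 [278.16451681 175.09653257]]
```

View pics/w3.png

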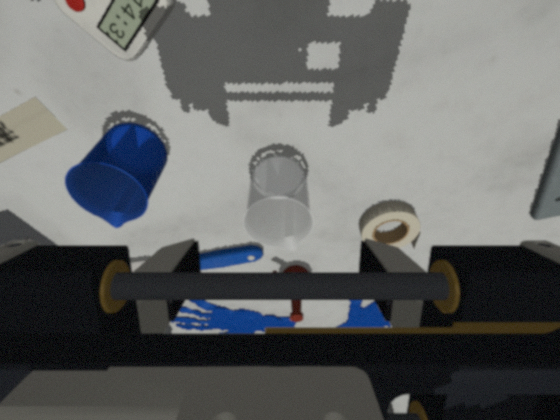

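The wrist picture shows the clear beaker at rim (278,218) and base (279,176), with the blue one at (117,180) well to the side. The predicted pixels agree to about 4 px, so I'm descending along the tool axis.

Request:
drive_tool(
  deltas=[
    {"hand": -1, "tx": 0, "ty": 0, "tz": 0.21, "wx": 0, "wy": 0, "wz": 0},
    {"hand": -1, "tx": 0, "ty": 0, "tz": 0.21, "wx": 0, "wy": 0, "wz": 0},
    {"hand": -1, "tx": 0, "ty": 0, "tz": 0.21, "wx": 0, "wy": 0, "wz": 0},
    {"hand": -1, "tx": 0, "ty": 0, "tz": 0.21, "wx": 0, "wy": 0, "wz": 0},
    {"hand": -1, "tx": 0, "ty": 0, "tz": 0.21, "wx": 0, "wy": 0, "wz": 0},
    {"hand": -1, "tx": 0, "ty": 0, "tz": 0.21, "wx": 0, "wy": 0, "wz": 0},
    {"hand": -1, "tx": 0, "ty": 0, "tz": 0.21, "wx": 0, "wy": 0, "wz": 0},
    {"hand": -1, "tx": 0, "ty": 0, "tz": 0.21, "wx": 0, "wy": 0, "wz": 0},
    {"hand": -1, "tx": 0, "ty": 0, "tz": 0.21, "wx": 0, "wy": 0, "wz": 0},
    {"hand": -1, "tx": 0, "ty": 0, "tz": 0.21, "wx": 0, "wy": 0, "wz": 0},
    {"hand": -1, "tx": 0, "ty": 0, "tz": 0.21, "wx": 0, "wy": 0, "wz": 0},
    {"hand": -1, "tx": 0, "ty": 0, "tz": 0.19, "wx": 0, "wy": 0, "wz": 0},
    {"hand": -1, "tx": 0, "ty": 0, "tz": 0, "wx": 0, "wy": 0, "wz": 0},
    {"hand": -1, "tx": 0, "ty": 0, "tz": 0, "wx": 0, "wy": 0, "wz": 0},
  ],
)

```text
time: 5.48
tool_pos: [549.9, -358.7, 42.4]
tcp_rot: [2.672, 0.0, 1.168]
contact_force: [-0.6, 0.7, -1.7]
grip_width: 91.7
```

```bash
python3 - <<'E'
from h import *
A=cur(); w=capture("wrist")[:,:,::-1]; s=capture("side")[:,:,::-1]
cv2.imwrite("pics/w4.png",w); print(A[:3,3],A[:3,2])
cv2.imwrite("pics/s4.png",cv2.resize(s[140:240,240:350],None,fx=6,fy=6,interpolation=cv2.INTER_CUBIC))
E
```

```text
[ 549.89110548 -358.70089397   42.39990507] [ 0.4163362  -0.17776461 -0.89166356]
```

View pics/w4.png

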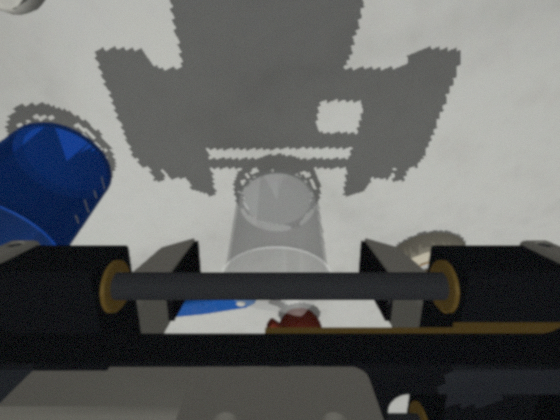

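View pics/s4.png

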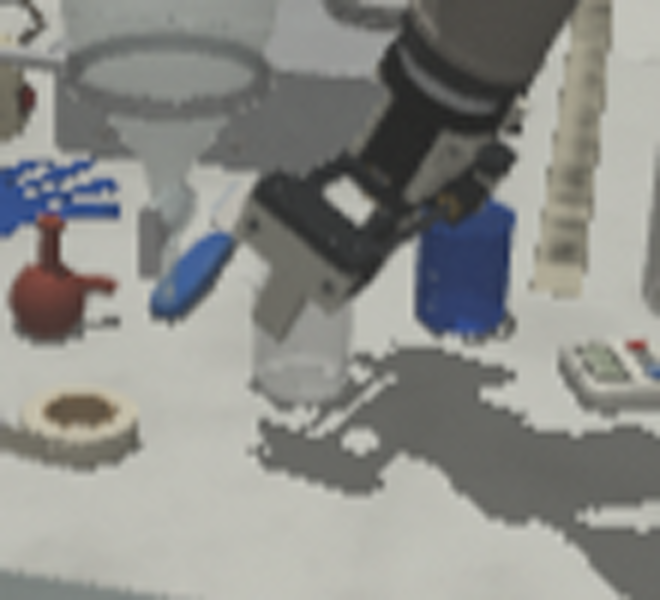

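```bash
python3 - <<'E'
from h import *
W=camera_model("wrist"); A=cur()
b=atz(W,278,199,2); g=A[:3,3]-5*A[:3,2]; print(b,g,b-g)
S=camera_model("side"); x=A[:3,0]; 
for k in (46,55,65): print(k,(proj(S,[A[:3,3]+k*x+14*A[:3,2]])-[240,140])*6)
print((proj(S,[[547,-358,2],[547,-358,72]])-[240,140])*6)
E
```

```text
[ 548.24834131 -357.90538464    2.        ] [ 547.90704969 -358.02186698   47.68426304] [  0.34129161   0.11648234 -45.68426304]
46 [[246.65485412 363.17451085]]
55 [[238.27466678 368.97226936]]
65 [[228.87061927 375.47837648]]
[[300.33525742 381.27089945]
 [304.81142183 275.29193192]]
```

```bash
python3 - <<'E'
from h import *
W=camera_model("wrist"); A=cur();S=camera_model("side")
for t in (14,0,-14):
  for k in (46,-46):
    for y in (-9.5,9.5):
      Q=[A[:3,3]+A[:3,:3]@[k,y,t]]
      print(t,k,y,proj(W,Q).round(0),((proj(S,Q)-[240,140])*6).round(0))
s=cv2.imread("pics/s4.png")
for t in (14,0):
  for k in (46,-46):
    for y in (-9.5,9.5):
      u=(proj(S,[A[:3,3]+A[:3,:3]@[k,y,t]])[0]-[240,140])*6
      cv2.circle(s,tuple(int(v) for v in u),3,(0,0,255) if k>0 else (0,255,0),-1)
cv2.imwrite("pics/s4d.png",s)
E
```

```text
14 46 -9.5 [[346. 223.]] [[259. 374.]]
14 46 9.5 [[344. 249.]] [[235. 353.]]
14 -46 -9.5 [[209. 223.]] [[340. 317.]]
14 -46 9.5 [[211. 249.]] [[316. 297.]]
0 46 -9.5 [[351. 230.]] [[269. 357.]]
0 46 9.5 [[349. 258.]] [[244. 336.]]
0 -46 -9.5 [[204. 230.]] [[350. 301.]]
0 -46 9.5 [[206. 257.]] [[326. 281.]]
-14 46 -9.5 [[356. 238.]] [[279. 341.]]
-14 46 9.5 [[354. 268.]] [[254. 320.]]
-14 -46 -9.5 [[198. 238.]] [[360. 285.]]
-14 -46 9.5 [[200. 267.]] [[336. 265.]]
```

View pics/s4d.png

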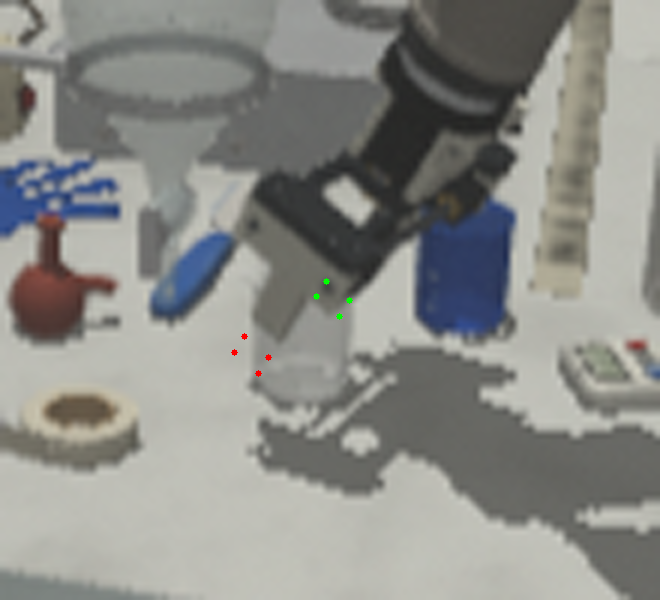

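Request:
drive_tool(
  deltas=[
    {"hand": 0.2, "tx": 0, "ty": 0, "tz": 0, "wx": 0, "wy": 0, "wz": 0},
    {"hand": 0.4, "tx": 0, "ty": 0, "tz": 0, "wx": 0, "wy": 0, "wz": 0},
    {"hand": 1, "tx": 0, "ty": 0, "tz": 0, "wx": 0, "wy": 0, "wz": 0},
    {"hand": 1, "tx": 0, "ty": 0, "tz": 0, "wx": 0, "wy": 0, "wz": 0},
    {"hand": 1, "tx": 0, "ty": 0, "tz": 0, "wx": 0, "wy": 0, "wz": 0},
    {"hand": 1, "tx": 0, "ty": 0, "tz": 0, "wx": 0, "wy": 0, "wz": 0},
    {"hand": 1, "tx": 0, "ty": 0, "tz": 0, "wx": 0, "wy": 0, "wz": 0},
    {"hand": 1, "tx": 0, "ty": 0, "tz": 0, "wx": 0, "wy": 0, "wz": 0},
  ],
)

```text
time: 6.25
tool_pos: [550.0, -359.1, 43.2]
tcp_rot: [2.67, 0.001, 1.167]
contact_force: [0.0, 0.2, 1.1]
grip_width: 58.6
```

```bash
python3 - <<'E'
from h import *
A=cur(); w=capture("wrist")[:,:,::-1]; s=capture("side")[:,:,::-1]
cv2.imwrite("pics/w5.png",w[100:,100:460]); o=get_obs(); print(A[:3,3],o['grip_width'],o['contact_force'])
cv2.imwrite("pics/s5.png",cv2.resize(s[140:240,240:350],None,fx=6,fy=6,interpolation=cv2.INTER_CUBIC))
E
```

```text
[ 550.04998154 -359.06365247   43.21038313] 58.88670160956286 [0.15551342 0.33293132 1.90249334]
```

View pics/w5.png

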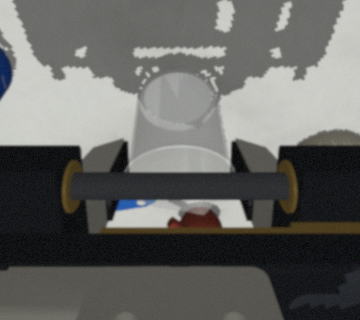

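View pics/s5.png

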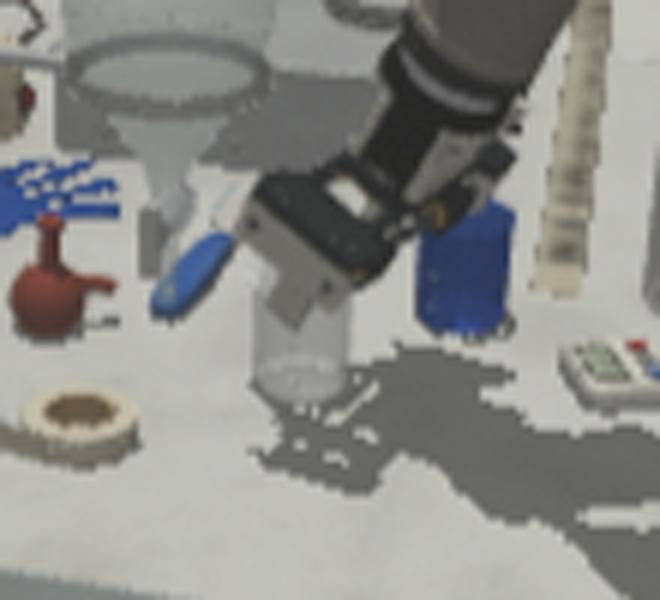

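Request:
drive_tool(
  deltas=[
    {"hand": 1, "tx": 0, "ty": 0.09, "tz": -0.178, "wx": 0, "wy": 0, "wz": 0},
    {"hand": 1, "tx": 0, "ty": 0.09, "tz": -0.178, "wx": 0, "wy": 0, "wz": 0},
    {"hand": 1, "tx": 0, "ty": 0.09, "tz": -0.178, "wx": 0, "wy": 0, "wz": 0},
    {"hand": 1, "tx": 0, "ty": 0.09, "tz": -0.178, "wx": 0, "wy": 0, "wz": 0},
    {"hand": 1, "tx": 0, "ty": 0.09, "tz": -0.178, "wx": 0, "wy": 0, "wz": 0},
    {"hand": 1, "tx": 0, "ty": 0.09, "tz": -0.178, "wx": 0, "wy": 0, "wz": 0},
    {"hand": 1, "tx": 0, "ty": 0.09, "tz": -0.178, "wx": 0, "wy": 0, "wz": 0},
    {"hand": 1, "tx": 0, "ty": 0, "tz": 0, "wx": 0, "wy": 0, "wz": 0},
  ],
)

```text
time: 7.02
tool_pos: [550.6, -359.5, 101.2]
tcp_rot: [2.668, 0.002, 1.168]
contact_force: [0.3, -0.5, -1.0]
grip_width: 58.3
```

```bash
python3 - <<'E'
from h import *
T=camera_model("top");S=camera_model("side")
c2=lambda x,y:(210+x/4,100+y/4); c3=lambda x,y:(200+x/4,130+y/4)
obs=[(T,c2(362,333),(35,-60,12)),(T,c2(262,528),(-170,-60,12)),(T,c2(145,468),(-170,60,12)),(T,c2(307,44),(0,0,520)),
(S,c3(352,455),(-170,-60,12)),(S,c3(312,546),(-170,60,12)),(S,c3(42,497),(35,60,12))]
arm=[(T,c2(146,240),'m'),(S,c3(103,322),'m'),(S,c3(100,390),'g')]
def f(p):
    x,y,a,s=p; c,d=np.cos(a),np.sin(a); e=[]
    w=lambda P:[x+c*P[0]-d*P[1],y+d*P[0]+c*P[1],P[2]]
    for m,o,P in obs: e+=list(proj(m,[w(P)])[0]-o)
    for m,o,k in arm:
        r=120 if k=='m' else 190; P=(-r*np.cos(s),r*np.sin(s),192 if k=='m' else 183); e+=list(proj(m,[w(P)])[0]-o)
    return e
r=least_squares(f,[686,-46,-.09,1.22]); x,y,a,s=r.x; print(r.x,np.round(r.fun,1))
print("outlet",x-120*np.cos(a),y-120*np.sin(a))
np.save("stand.npy",r.x)
# overlay
w=lambda P:[x+np.cos(a)*P[0]-np.sin(a)*P[1],y+np.sin(a)*P[0]+np.cos(a)*P[1],P[2]]
for n,m,(x0,y0,ww,hh) in [("top",T,(210,100,130,140)),("side",S,(200,60,140,220))]:
    im=cv2.imread(f"pics/{n}0.png")[y0:y0+hh,x0:x0+ww]; k=4 if n=="top" else 2.7; im=cv2.resize(im,None,fx=k,fy=k)
    L=[[(35,60,12),(35,-60,12),(-170,-60,12),(-170,60,12),(35,60,12)],[(0,0,12),(0,0,520)],[(-120,0,205),(-120,0,440)],[(-120+48*np.cos(t),48*np.sin(t),356) for t in np.linspace(0,6.29,30)],
      [(-120*np.cos(s)+38.5*np.cos(t),120*np.sin(s)+38.5*np.sin(t),192) for t in np.linspace(0,6.29,30)],[(-190*np.cos(s),190*np.sin(s),160),(-190*np.cos(s),190*np.sin(s),206)]]
    for l in L: cv2.polylines(im,[np.int32((proj(m,[w(P) for P in l])-[x0,y0])*k)],False,(0,0,255),1)
    cv2.imwrite(f"pics/ov_{n}.png",im)
o=get_obs(); print(o['tool_pos'],o['grip_width'],o['contact_force'])
s5=capture("side")[:,:,::-1]; cv2.imwrite("pics/s6.png",cv2.resize(s5[120:240,240:350],None,fx=5,fy=5,interpolation=cv2.INTER_CUBIC))
E
```

```text
[ 6.86045966e+02 -4.67526204e+01 -8.83221476e-02  1.21575406e+00] [ 0.3 -0.2 -0.7  0.1 -2.   0.  -0.9 -1.2  1.  -1.8  0.7 -1.7 -0.9 -1.9
 -0.9 -0.7 -0.1 -1.2  0.3 -0.8]
outlet 566.5137099286574 -36.167737008238106
[ 550.60571341 -359.50592164  101.24199403] 58.322165107739 [ 0.34018036 -0.46224251 -1.03241076]
```

View pics/ov_top.png

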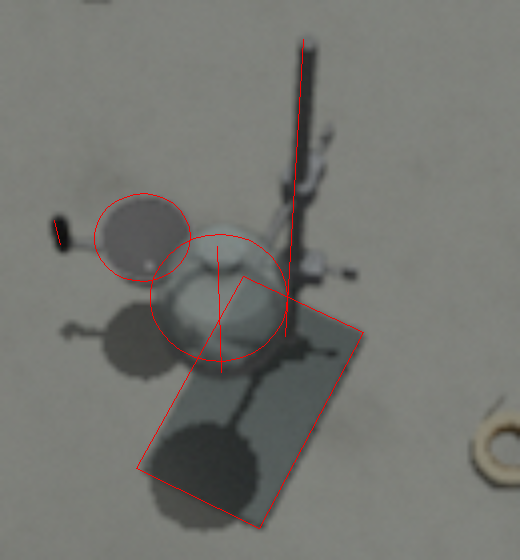

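View pics/ov_side.png

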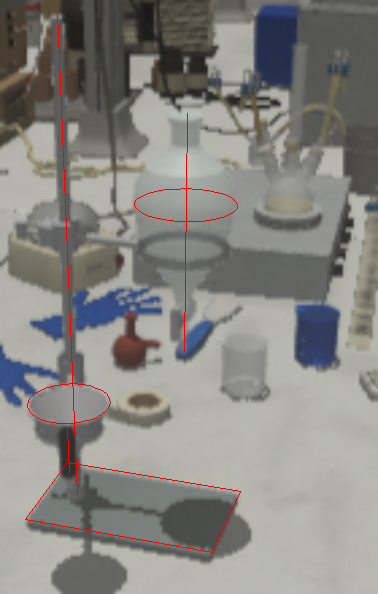

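View pics/s6.png

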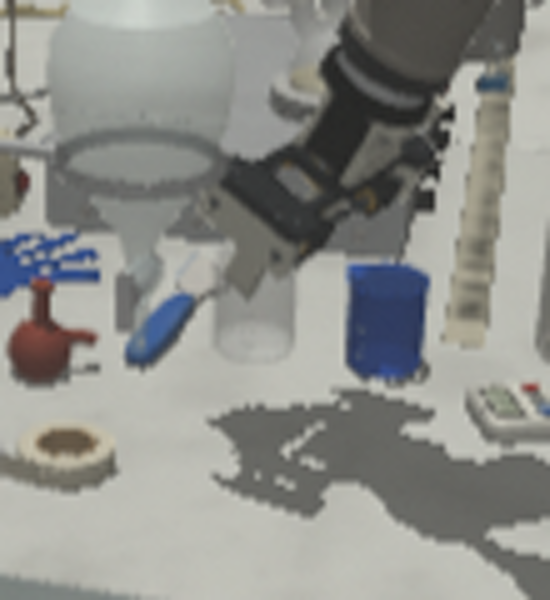

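```bash
cat >> h.py <<'E'
def path(A,d,N,q0,rec=False):
    P=np.load("kin.npy"); q=np.array(q0,float); T=A; worst=0; m5=9; dq=0
    for i in range(N):
        T=app(T,d,1); q2,e=ik(T,P,q); worst=max(worst,e); dq=max(dq,np.abs(q2-q).max() if i else 0); q=q2; m5=min(m5,q[4])
    print("  err",round(worst,2),"minj5",round(m5,2),"maxdq/row",round(dq,3),"q",q.round(2),"p",T[:3,3].round(1))
    return T,q
E
python3 - <<'E'
from h import *
A=cur(); q=get_obs()['joint_positions']
H=pose([487,-30,105],11,27); N=40
d=delta(A,H,N).round(3); print(d); T,q=path(A,d,N,q); M=app(A,d,20); print(M[:3,3],M[:3,2], T[:3,2]-H[:3,2])
d=d.round(2); T=app(A,d,40);print(d,T[:3,3],T[:3,2])
E
```

```text
[ 0.203 -0.055 -0.029  0.     0.078 -0.152]
  err 0.0 minj5 0.42 maxdq/row 0.013 q [-0.4   0.23  2.18  0.68  0.42 -2.74] p [488.8 -30.2 101.2]
[ 544.22188769 -190.07176932  100.64723282] [ 0.45230626 -0.04843514 -0.89054651] [0.00068704 0.00043983 0.00038685]
[ 0.2  -0.06 -0.03  0.    0.08 -0.15] [481.0374915  -33.87052308 100.32630367] [ 0.44747731  0.09389993 -0.88935193]
```

Request:
drive_tool(
  deltas=[
    {"hand": 1, "tx": 0.2, "ty": -0.05, "tz": -0.03, "wx": 0, "wy": 0.08, "wz": -0.15},
    {"hand": 1, "tx": 0.4, "ty": -0.11, "tz": -0.06, "wx": 0, "wy": 0.16, "wz": -0.3},
    {"hand": 1, "tx": 0.4, "ty": -0.11, "tz": -0.06, "wx": 0, "wy": 0.16, "wz": -0.3},
    {"hand": 1, "tx": 0.4, "ty": -0.11, "tz": -0.06, "wx": 0, "wy": 0.16, "wz": -0.3},
    {"hand": 1, "tx": 0.4, "ty": -0.11, "tz": -0.06, "wx": 0, "wy": 0.16, "wz": -0.3},
    {"hand": 1, "tx": 0.4, "ty": -0.11, "tz": -0.06, "wx": 0, "wy": 0.16, "wz": -0.3},
    {"hand": 1, "tx": 0.4, "ty": -0.11, "tz": -0.06, "wx": 0, "wy": 0.16, "wz": -0.3},
    {"hand": 1, "tx": 0.4, "ty": -0.11, "tz": -0.06, "wx": 0, "wy": 0.16, "wz": -0.3},
    {"hand": 1, "tx": 0.4, "ty": -0.11, "tz": -0.06, "wx": 0, "wy": 0.16, "wz": -0.3},
    {"hand": 1, "tx": 0.4, "ty": -0.11, "tz": -0.06, "wx": 0, "wy": 0.16, "wz": -0.3},
    {"hand": 1, "tx": 0.4, "ty": -0.11, "tz": -0.06, "wx": 0, "wy": 0.16, "wz": -0.3},
    {"hand": 1, "tx": 0.4, "ty": -0.11, "tz": -0.06, "wx": 0, "wy": 0.16, "wz": -0.3},
    {"hand": 1, "tx": 0.4, "ty": -0.11, "tz": -0.06, "wx": 0, "wy": 0.16, "wz": -0.3},
    {"hand": 1, "tx": 0.4, "ty": -0.11, "tz": -0.06, "wx": 0, "wy": 0.16, "wz": -0.3},
    {"hand": 1, "tx": 0.4, "ty": -0.11, "tz": -0.06, "wx": 0, "wy": 0.16, "wz": -0.3},
    {"hand": 1, "tx": 0.4, "ty": -0.11, "tz": -0.06, "wx": 0, "wy": 0.16, "wz": -0.3},
    {"hand": 1, "tx": 0.4, "ty": -0.11, "tz": -0.06, "wx": 0, "wy": 0.16, "wz": -0.3},
    {"hand": 1, "tx": 0.4, "ty": -0.11, "tz": -0.06, "wx": 0, "wy": 0.16, "wz": -0.3},
    {"hand": 1, "tx": 0.2, "ty": -0.05, "tz": -0.03, "wx": 0, "wy": 0.08, "wz": -0.15},
    {"hand": 1, "tx": 0, "ty": 0, "tz": 0, "wx": 0, "wy": 0, "wz": 0},
  ],
)

```text
time: 8.73
tool_pos: [503.7, -62.4, 102.4]
tcp_rot: [2.67, -0.01, 1.704]
contact_force: [0.8, -0.8, -1.4]
grip_width: 58.7
```

```bash
python3 - <<'E'
from h import *
A=cur(); q=get_obs()['joint_positions']; o=get_obs(); print(q.round(2),A[:3,3],A[:3,2],o['grip_width'])
w=capture("wrist")[:,:,::-1]; s=capture("side")[:,:,::-1]; t=capture("top")[:,:,::-1]
cv2.imwrite("pics/w7.png",w); cv2.imwrite("pics/s7.png",cv2.resize(s[100:280,190:350],None,fx=3.3,fy=3.3,interpolation=cv2.INTER_CUBIC))
cv2.imwrite("pics/t7.png",cv2.resize(t[100:280,180:360],None,fx=3.3,fy=3.3,interpolation=cv2.INTER_CUBIC))
F=pose([567,-37,85],11,27); d=delta(A,F,10).round(3); print(d); T,q=path(A,d,10,q)
G=pose([567,-37,60],11,27); d=delta(T,G,10).round(3); print(d); path(T,d,10,q)
E
```

```text
[-0.45  0.26  2.13  0.66  0.43 -2.72] [503.66428104 -62.38753484 102.36949434] [ 0.44924397  0.06950119 -0.89070166] 58.71655749329212
[ 0.037  0.128  0.127  0.001  0.02  -0.066]
  err 0.0 minj5 0.4 maxdq/row 0.014 q [-0.34  0.39  2.    0.62  0.4  -2.63] p [569.1 -36.7  80.5]
[ 0.    -0.028  0.056 -0.     0.     0.   ]
  err 0.0 minj5 0.35 maxdq/row 0.013 q [-0.34  0.44  2.02  0.73  0.35 -2.75] p [569.3 -36.7  55.4]
```

View pics/w7.png

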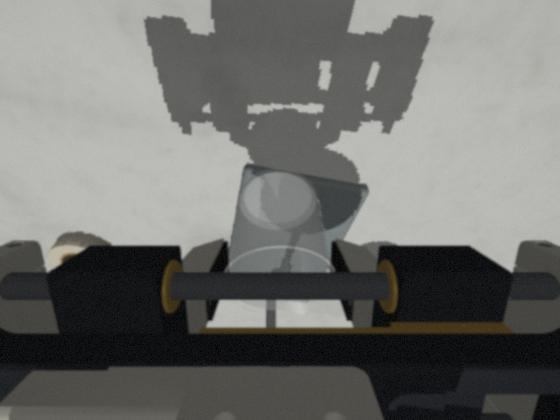

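View pics/s7.png

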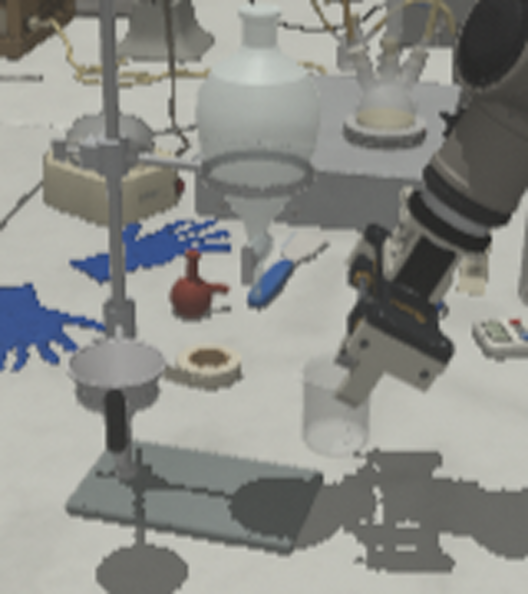

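View pics/t7.png

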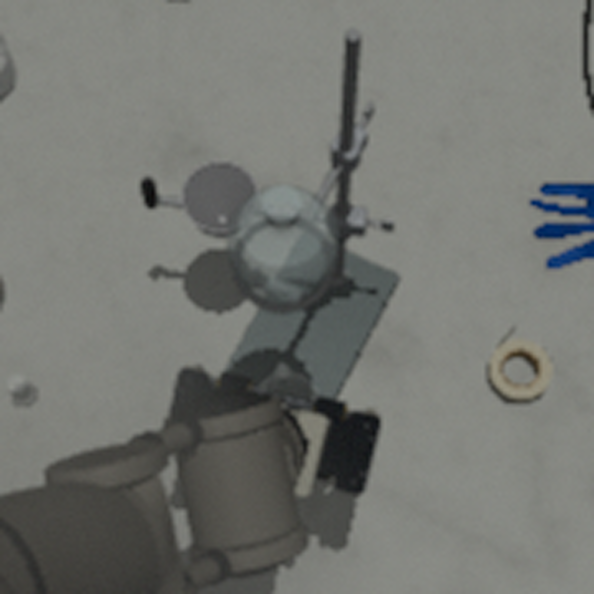

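```bash
python3 - <<'E'
from h import *
W=camera_model("wrist")
w=cv2.imread("pics/w7.png"); cv2.imwrite("pics/w7c.png",cv2.resize(w[150:250,220:380],None,fx=4.5,fy=4.5,interpolation=cv2.INTER_CUBIC))
for p in [(248,166),(367,186)]: print(atz(W,*p,12))
x,y,a,s=np.load("stand.npy"); c,d=np.cos(a),np.sin(a)
print([[x+c*P-d*Q,y+d*P+c*Q] for P,Q in [(-170,-60),(-170,60)]])
E
```

```text
[512.30282027 -88.87006405  12.        ]
[520.74375167  20.84513106  12.        ]
[[np.float64(511.4161615199189), np.float64(-91.52349695557074)], [np.float64(522.0010449394142), np.float64(28.008759122007305)]]
```

View pics/w7c.png

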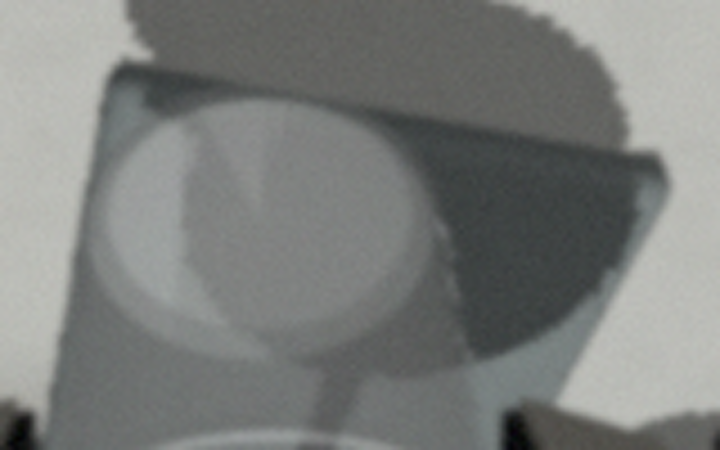

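Request:
drive_tool(
  deltas=[
    {"hand": 1, "tx": 0.02, "ty": 0.07, "tz": 0.06, "wx": 0, "wy": 0.01, "wz": -0.03},
    {"hand": 1, "tx": 0.04, "ty": 0.13, "tz": 0.13, "wx": 0, "wy": 0.02, "wz": -0.07},
    {"hand": 1, "tx": 0.04, "ty": 0.13, "tz": 0.13, "wx": 0, "wy": 0.02, "wz": -0.07},
    {"hand": 1, "tx": 0.04, "ty": 0.13, "tz": 0.13, "wx": 0, "wy": 0.02, "wz": -0.07},
    {"hand": 1, "tx": 0.04, "ty": 0.13, "tz": 0.13, "wx": 0, "wy": 0.02, "wz": -0.07},
    {"hand": 1, "tx": 0.04, "ty": 0.13, "tz": 0.13, "wx": 0, "wy": 0.02, "wz": -0.07},
    {"hand": 1, "tx": 0.04, "ty": 0.13, "tz": 0.13, "wx": 0, "wy": 0.02, "wz": -0.07},
    {"hand": 1, "tx": 0.04, "ty": 0.13, "tz": 0.13, "wx": 0, "wy": 0.02, "wz": -0.07},
    {"hand": 1, "tx": 0.04, "ty": 0.13, "tz": 0.13, "wx": 0, "wy": 0.02, "wz": -0.07},
    {"hand": 1, "tx": 0.04, "ty": 0.13, "tz": 0.13, "wx": 0, "wy": 0.02, "wz": -0.07},
    {"hand": 1, "tx": 0.02, "ty": 0.06, "tz": 0.06, "wx": 0, "wy": 0.01, "wz": -0.03},
    {"hand": 1, "tx": 0, "ty": 0, "tz": 0, "wx": 0, "wy": 0, "wz": 0},
    {"hand": 1, "tx": 0, "ty": 0, "tz": 0, "wx": 0, "wy": 0, "wz": 0},
  ],
)

```text
time: 9.97
tool_pos: [571.1, -37.0, 80.4]
tcp_rot: [2.669, 0.002, 1.763]
contact_force: [-0.1, 0.4, 0.0]
grip_width: 58.4
```

```bash
python3 - <<'E'
from h import *
A=cur(); o=get_obs(); print(A[:3,3]-5*A[:3,2],A[:3,2],o['grip_width'],o['contact_force'])
s=capture("side")[:,:,::-1]
cv2.imwrite("pics/s8.png",cv2.resize(s[60:280,190:350],None,fx=2.7,fy=2.7,interpolation=cv2.INTER_CUBIC))
G=A.copy(); G[:3,3]=np.array([566.5,-37.5,61])+5*A[:3,2]; print(delta(A,G,12).round(3))
E
```

```text
[568.84370328 -37.40400256  84.87774406] [ 0.44743581  0.08518282 -0.89025001] 58.39770429286445 [-0.07942572  0.41378507  0.04074455]
[ 0.001 -0.027  0.042 -0.    -0.     0.   ]
```

View pics/s8.png

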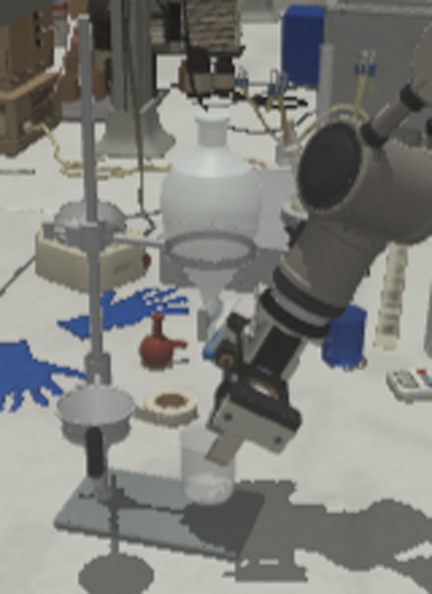

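Request:
drive_tool(
  deltas=[
    {"hand": 1, "tx": 0, "ty": -0.03, "tz": 0.04, "wx": 0, "wy": 0, "wz": 0},
    {"hand": 1, "tx": 0, "ty": -0.03, "tz": 0.04, "wx": 0, "wy": 0, "wz": 0},
    {"hand": 1, "tx": 0, "ty": -0.03, "tz": 0.04, "wx": 0, "wy": 0, "wz": 0},
    {"hand": 1, "tx": 0, "ty": -0.03, "tz": 0.04, "wx": 0, "wy": 0, "wz": 0},
    {"hand": 1, "tx": 0, "ty": -0.03, "tz": 0.04, "wx": 0, "wy": 0, "wz": 0},
    {"hand": 1, "tx": 0, "ty": -0.03, "tz": 0.04, "wx": 0, "wy": 0, "wz": 0},
    {"hand": 1, "tx": 0, "ty": -0.03, "tz": 0.04, "wx": 0, "wy": 0, "wz": 0},
    {"hand": 1, "tx": 0, "ty": -0.03, "tz": 0.04, "wx": 0, "wy": 0, "wz": 0},
    {"hand": 1, "tx": 0, "ty": -0.03, "tz": 0.04, "wx": 0, "wy": 0, "wz": 0},
    {"hand": 1, "tx": 0, "ty": -0.03, "tz": 0.04, "wx": 0, "wy": 0, "wz": 0},
    {"hand": 1, "tx": 0, "ty": -0.02, "tz": 0.04, "wx": 0, "wy": 0, "wz": 0},
    {"hand": 1, "tx": 0, "ty": -0.02, "tz": 0.04, "wx": 0, "wy": 0, "wz": 0},
    {"hand": 1, "tx": 0, "ty": 0, "tz": 0, "wx": 0, "wy": 0, "wz": 0},
    {"hand": 1, "tx": 0, "ty": 0, "tz": 0, "wx": 0, "wy": 0, "wz": 0},
  ],
)

```text
time: 11.18
tool_pos: [567.8, -37.9, 57.2]
tcp_rot: [2.669, 0.002, 1.763]
contact_force: [0.1, 0.1, -0.4]
grip_width: 58.5
```

Request:
drive_tool(
  deltas=[
    {"hand": 1, "tx": 0, "ty": -0.005, "tz": 0.01, "wx": 0, "wy": 0, "wz": 0},
    {"hand": 1, "tx": 0, "ty": -0.005, "tz": 0.01, "wx": 0, "wy": 0, "wz": 0},
    {"hand": 1, "tx": 0, "ty": -0.005, "tz": 0.01, "wx": 0, "wy": 0, "wz": 0},
    {"hand": 1, "tx": 0, "ty": -0.005, "tz": 0.01, "wx": 0, "wy": 0, "wz": 0},
    {"hand": 1, "tx": 0, "ty": 0, "tz": 0, "wx": 0, "wy": 0, "wz": 0},
  ],
)

```text
time: 11.6
tool_pos: [567.9, -37.8, 55.5]
tcp_rot: [2.668, 0.002, 1.763]
contact_force: [-0.2, -0.1, -0.7]
grip_width: 58.8
```

Request:
drive_tool(
  deltas=[
    {"hand": 1, "tx": 0, "ty": -0.005, "tz": 0.01, "wx": 0, "wy": 0, "wz": 0},
    {"hand": 1, "tx": 0, "ty": 0, "tz": 0, "wx": 0, "wy": 0, "wz": 0},
    {"hand": 1, "tx": 0, "ty": 0, "tz": 0, "wx": 0, "wy": 0, "wz": 0},
  ],
)

```text
time: 11.85
tool_pos: [568.1, -37.9, 55.3]
tcp_rot: [2.668, 0.003, 1.763]
contact_force: [0.6, -0.2, 1.5]
grip_width: 58.6
```

```bash
python3 - <<'E'
from h import *
A=cur(); o=get_obs(); print(A[:3,3]-5*A[:3,2],o['grip_width'],o['contact_force'])
s=capture("side")[:,:,::-1]
cv2.imwrite("pics/s9.png",cv2.resize(s[180:280,210:310],None,fx=6,fy=6,interpolation=cv2.INTER_CUBIC))
w=capture("wrist")[:,:,::-1]; cv2.imwrite("pics/w9.png",w)
E
```

```text
[565.83749519 -38.32992948  59.73764449] 58.61380728302198 [ 0.59751623 -0.1573486   1.49780215]
```

View pics/s9.png

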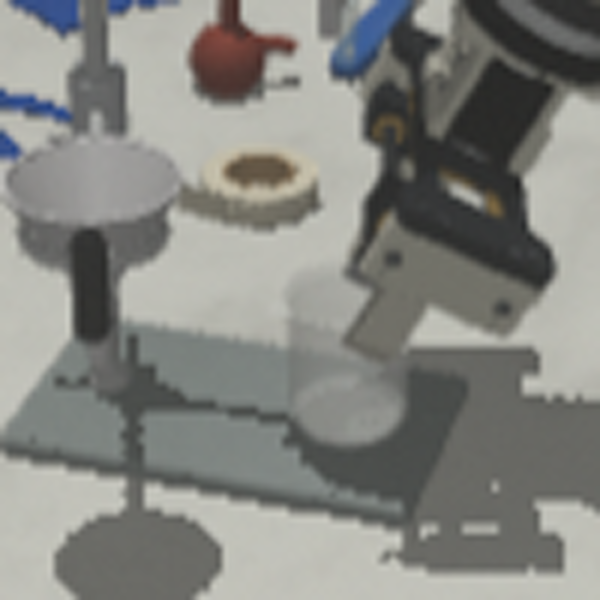

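View pics/w9.png

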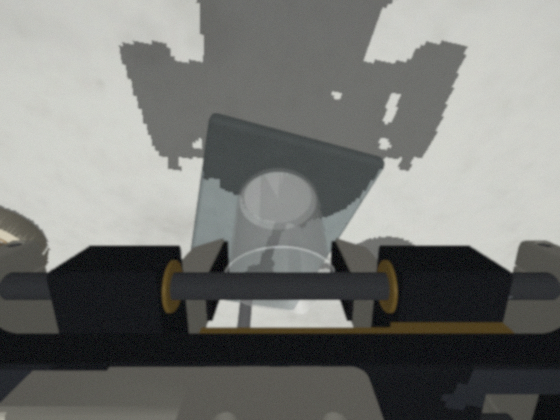

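Request:
drive_tool(
  deltas=[
    {"hand": 1, "tx": 0, "ty": -0.005, "tz": 0.01, "wx": 0, "wy": 0, "wz": 0},
    {"hand": 1, "tx": 0, "ty": 0, "tz": 0, "wx": 0, "wy": 0, "wz": 0},
  ],
)

```text
time: 12.12
tool_pos: [568.4, -37.9, 55.2]
tcp_rot: [2.667, 0.003, 1.763]
contact_force: [-1.5, 1.3, 5.2]
grip_width: 58.7
```

Request:
drive_tool(
  deltas=[
    {"hand": 1, "tx": 0, "ty": -0.005, "tz": 0.01, "wx": 0, "wy": 0, "wz": 0},
    {"hand": 1, "tx": 0, "ty": 0, "tz": 0, "wx": 0, "wy": 0, "wz": 0},
  ],
)

```text
time: 12.28
tool_pos: [568.6, -38.0, 55.2]
tcp_rot: [2.666, 0.003, 1.763]
contact_force: [-2.1, 0.7, 8.8]
grip_width: 58.4
```

Request:
drive_tool(
  deltas=[
    {"hand": 1, "tx": 0, "ty": 0.005, "tz": -0.01, "wx": 0, "wy": 0, "wz": 0},
    {"hand": 0, "tx": 0, "ty": 0, "tz": 0, "wx": 0, "wy": 0, "wz": 0},
    {"hand": -0.5, "tx": 0, "ty": 0, "tz": 0, "wx": 0, "wy": 0, "wz": 0},
    {"hand": -1, "tx": 0, "ty": 0, "tz": 0, "wx": 0, "wy": 0, "wz": 0},
    {"hand": -1, "tx": 0, "ty": 0, "tz": 0, "wx": 0, "wy": 0, "wz": 0},
    {"hand": -1, "tx": 0, "ty": 0, "tz": 0, "wx": 0, "wy": 0, "wz": 0},
    {"hand": -1, "tx": 0, "ty": 0, "tz": 0, "wx": 0, "wy": 0, "wz": 0},
    {"hand": -1, "tx": 0, "ty": 0, "tz": 0, "wx": 0, "wy": 0, "wz": 0},
  ],
)

```text
time: 12.95
tool_pos: [567.8, -37.9, 54.4]
tcp_rot: [2.669, 0.002, 1.763]
contact_force: [-0.1, 0.7, -0.7]
grip_width: 90.7
```

```bash
python3 - <<'E'
from h import *
A=cur(); o=get_obs(); print(A[:3,3],o['grip_width'],o['contact_force'],o['joint_positions'].round(2))
w=capture("wrist")[:,:,::-1]; cv2.imwrite("pics/w10.png",w)
T,q=path(A,[0,0,-.25,0,0,0],14,o['joint_positions'])
# swing: grip pose
x,y,a,s=np.load("stand.npy"); x,y=686,-48
def gp(phi,lean,z=186,fl=1):
    c=np.cos(a),np.sin(a); P=(-190*np.cos(phi),190*np.sin(phi)); g=[x+c[0]*P[0]-c[1]*P[1],y+c[1]*P[0]+c[0]*P[1],z]
    return pose(g,np.degrees(a-phi),lean,fl)
P=np.load("kin.npy")
for fl in (1,-1):
  for phi in (1.22,.9,.6,.3,0):
    for lean in (0,15,27,35):
      b=min((ik(gp(phi,lean,186,fl),P,[j1,.3,1.9,j4,.5,j6]) for j1 in (0,-.3) for j4 in (-.5,.5) for j6 in (-2.5,-1.5,0,1.5)),key=lambda r:r[1])
      print(fl,phi,lean,gp(phi,lean)[:3,3].round(0),b[0].round(2),round(b[1],1))
E
```

```text
[567.78778677 -37.85065351  54.41667747] 90.69326129093176 [-0.14851455  0.71801244 -0.65775165] [-0.34  0.44  2.03  0.76  0.34 -2.78]
  err 0.0 minj5 0.36 maxdq/row 0.03 q [-0.43  0.12  2.03  0.45  0.65 -2.51] p [505.1 -49.8 179.1]
1 1.22 0 [637. 135. 181.] [ 0.09  0.6   1.18 -0.    1.36 -0.17] 0.0
1 1.22 15 [637. 134. 181.] [ 0.22  0.61  1.19 -0.27  1.34  0.02] 0.0
1 1.22 27 [637. 133. 182.] [ 0.32  0.65  1.2  -0.48  1.35  0.18] 0.0
1 1.22 35 [637. 133. 182.] [ 0.38  0.68  1.2  -0.62  1.38  0.28] 0.0
1 0.9 0 [581. 111. 181.] [ 0.06  0.49  1.37 -0.    1.28 -0.52] 0.0
1 0.9 15 [582. 110. 181.] [ 0.19  0.45  1.47 -0.27  1.13 -0.29] 0.0
1 0.9 27 [583. 109. 182.] [ 0.3   0.45  1.54 -0.52  1.07 -0.04] 0.0
1 0.9 35 [583. 108. 182.] [ 0.37  0.47  1.58 -0.7   1.06  0.13] 0.0
1 0.6 0 [539.  73. 181.] [-0.01  0.4   1.51  0.    1.23 -0.89] 0.0
1 0.6 15 [540.  72. 181.] [ 0.11  0.32  1.68 -0.23  0.97 -0.67] 0.0
1 0.6 27 [541.  71. 182.] [ 0.21  0.28  1.8  -0.51  0.82 -0.37] 0.0
1 0.6 35 [541.  71. 182.] [ 0.28  0.28  1.88 -0.76  0.76 -0.09] 0.0
1 0.3 0 [510.  24. 181.] [-0.1   0.34  1.61  0.   
[... 1148 characters left out ...]
.23  0.97  2.48] 0.0
-1 0.6 27 [541.  71. 182.] [ 0.21  0.28  1.8  -0.51  0.82  2.78] 0.0
-1 0.6 35 [541.  71. 182.] [ 0.28  0.28  1.88 -0.76  0.76  3.05] 0.0
-1 0.3 0 [510.  24. 181.] [-0.1   0.34  1.61  0.    1.19  1.86] 0.0
-1 0.3 15 [511.  23. 181.] [-0.05  0.22  1.82 -0.11  0.86  1.98] 0.0
-1 0.3 27 [512.  23. 182.] [ 0.01  0.15  1.99 -0.32  0.59  2.2 ] 0.0
-1 0.3 35 [513.  23. 182.] [ 0.06  0.13  2.09 -0.63  0.43  2.53] 0.0
-1 0 0 [497. -31. 181.] [-0.22  0.32  1.64  0.    1.18  1.44] 0.0
-1 0 15 [498. -31. 181.] [-0.24  0.17  1.87  0.05  0.84  1.38] 0.0
-1 0 27 [499. -31. 182.] [-0.27  0.09  2.06  0.16  0.54  1.27] 0.0
-1 0 35 [500. -31. 182.] [-0.3   0.05  2.18  0.37  0.33  1.04] 0.0
```

View pics/w10.png

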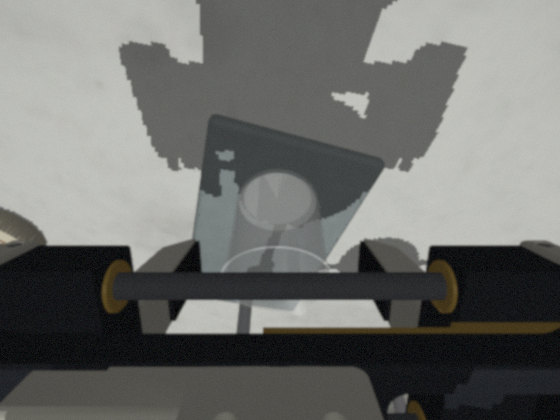

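Request:
drive_tool(
  deltas=[
    {"hand": -1, "tx": 0, "ty": 0, "tz": -0.1, "wx": 0, "wy": 0, "wz": 0},
    {"hand": -1, "tx": 0, "ty": 0, "tz": -0.25, "wx": 0, "wy": 0, "wz": 0},
    {"hand": -1, "tx": 0, "ty": 0, "tz": -0.25, "wx": 0, "wy": 0, "wz": 0},
    {"hand": -1, "tx": 0, "ty": 0, "tz": -0.25, "wx": 0, "wy": 0, "wz": 0},
    {"hand": -1, "tx": 0, "ty": 0, "tz": -0.25, "wx": 0, "wy": 0, "wz": 0},
    {"hand": -1, "tx": 0, "ty": 0, "tz": -0.25, "wx": 0, "wy": 0, "wz": 0},
    {"hand": -1, "tx": 0, "ty": 0, "tz": -0.25, "wx": 0, "wy": 0, "wz": 0},
    {"hand": -1, "tx": 0, "ty": 0, "tz": -0.25, "wx": 0, "wy": 0, "wz": 0},
    {"hand": -1, "tx": 0, "ty": 0, "tz": -0.25, "wx": 0, "wy": 0, "wz": 0},
    {"hand": -1, "tx": 0, "ty": 0, "tz": -0.25, "wx": 0, "wy": 0, "wz": 0},
    {"hand": -1, "tx": 0, "ty": 0, "tz": -0.25, "wx": 0, "wy": 0, "wz": 0},
    {"hand": -1, "tx": 0, "ty": 0, "tz": -0.25, "wx": 0, "wy": 0, "wz": 0},
    {"hand": -1, "tx": 0, "ty": 0, "tz": -0.25, "wx": 0, "wy": 0, "wz": 0},
    {"hand": -1, "tx": 0, "ty": 0, "tz": -0.25, "wx": 0, "wy": 0, "wz": 0},
    {"hand": -1, "tx": 0, "ty": 0, "tz": 0, "wx": 0, "wy": 0, "wz": 0},
  ],
)

```text
time: 14.25
tool_pos: [508.0, -49.7, 175.9]
tcp_rot: [2.666, 0.004, 1.763]
contact_force: [0.8, 0.9, 0.8]
grip_width: 92.0
```

```bash
cat >> h.py <<'E'
def gp(phi,lean,z=188,off=0,rod=(686,-48),a=-.0883):
    c=np.cos(a),np.sin(a); P=(-190*np.cos(phi),190*np.sin(phi)); g=[rod[0]+c[0]*P[0]-c[1]*P[1],rod[1]+c[1]*P[0]+c[0]*P[1],z]
    T=pose(g,np.degrees(a-phi),lean,1); T[:3,3]-=off*T[:3,2]; return T
E
python3 - <<'E'
from h import *
A=cur(); o=get_obs(); q=o['joint_positions']; print(A[:3,3],q.round(2))
s=capture("side")[:,:,::-1]; t=capture("top")[:,:,::-1]
cv2.imwrite("pics/s11.png",cv2.resize(s[60:280,190:350],None,fx=2.7,fy=2.7,interpolation=cv2.INTER_CUBIC))
cv2.imwrite("pics/t11.png",cv2.resize(t[100:280,180:360],None,fx=3.3,fy=3.3,interpolation=cv2.INTER_CUBIC))
M=pose([500,60,300],-30,22)
d=delta(A,M,16).round(2); print(d); T,q=path(A,d,16,q)
B=gp(1.22,27,188,110)
for N in (24,): 
    d=delta(T,B,N).round(2); print(d); m=app(T,d,N//2); print(m[:3,3],m[:3,2]); T2,q=path(T,d,N,q); print(B[:3,3],B[:3,2]-T2[:3,2])
E
```

```text
[508.0181404  -49.70366365 175.94920662] [-0.43  0.13  2.03  0.46  0.63 -2.52]
[ 0.17  0.05 -0.18  0.06 -0.21  0.47]
  err 0.0 minj5 0.63 maxdq/row 0.125 q [ 0.11  0.08  1.69 -0.26  1.06 -0.84] p [504.2  57.2 294.4]
[ 0.18 -0.03  0.   -0.04 -0.16  0.34]
[549.97195481 131.02772106 288.50737195] [ 0.24760091 -0.33653794 -0.90853509]
  err 0.0 minj5 1.07 maxdq/row 0.063 q [ 0.4   0.61  1.   -0.47  1.61  0.14] p [620.6 181.4 281.7]
[624.32675396 181.52770085 281.55568504] [ 0.00325778  0.00468614 -0.00189547]
```

View pics/s11.png

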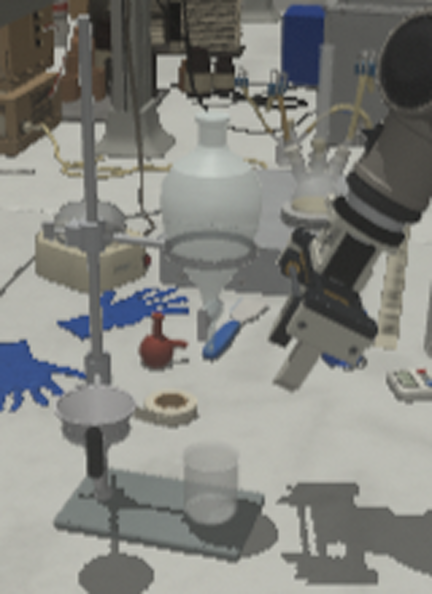

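View pics/t11.png

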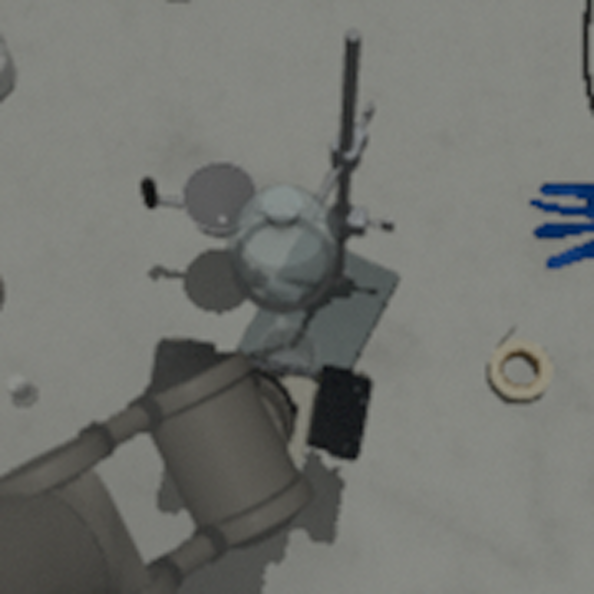

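Request:
drive_tool(
  deltas=[
    {"hand": -1, "tx": 0, "ty": 0, "tz": -0.4, "wx": 0, "wy": 0, "wz": 0},
    {"hand": -1, "tx": 0.17, "ty": 0.05, "tz": -0.18, "wx": 0.06, "wy": -0.21, "wz": 0.47},
    {"hand": -1, "tx": 0.17, "ty": 0.05, "tz": -0.18, "wx": 0.06, "wy": -0.21, "wz": 0.47},
    {"hand": -1, "tx": 0.17, "ty": 0.05, "tz": -0.18, "wx": 0.06, "wy": -0.21, "wz": 0.47},
    {"hand": -1, "tx": 0.17, "ty": 0.05, "tz": -0.18, "wx": 0.06, "wy": -0.21, "wz": 0.47},
    {"hand": -1, "tx": 0.17, "ty": 0.05, "tz": -0.18, "wx": 0.06, "wy": -0.21, "wz": 0.47},
    {"hand": -1, "tx": 0.17, "ty": 0.05, "tz": -0.18, "wx": 0.06, "wy": -0.21, "wz": 0.47},
    {"hand": -1, "tx": 0.17, "ty": 0.05, "tz": -0.18, "wx": 0.06, "wy": -0.21, "wz": 0.47},
    {"hand": -1, "tx": 0.17, "ty": 0.05, "tz": -0.18, "wx": 0.06, "wy": -0.21, "wz": 0.47},
    {"hand": -1, "tx": 0.17, "ty": 0.05, "tz": -0.18, "wx": 0.06, "wy": -0.21, "wz": 0.47},
    {"hand": -1, "tx": 0.17, "ty": 0.05, "tz": -0.18, "wx": 0.06, "wy": -0.21, "wz": 0.47},
    {"hand": -1, "tx": 0.17, "ty": 0.05, "tz": -0.18, "wx": 0.06, "wy": -0.21, "wz": 0.47},
    {"hand": -1, "tx": 0.17, "ty": 0.05, "tz": -0.18, "wx": 0.06, "wy": -0.21, "wz": 0.47},
    {"hand": -1, "tx": 0.17, "ty": 0.05, "tz": -0.18, "wx": 0.06, "wy": -0.21, "wz": 0.47},
    {"hand": -1, "tx": 0.17, "ty": 0.05, "tz": -0.18, "wx": 0.06, "wy": -0.21, "wz": 0.47},
    {"hand": -1, "tx": 0.17, "ty": 0.05, "tz": -0.18, "wx": 0.06, "wy": -0.21, "wz": 0.47},
    {"hand": -1, "tx": 0.17, "ty": 0.05, "tz": -0.18, "wx": 0.06, "wy": -0.21, "wz": 0.47},
    {"hand": -1, "tx": 0, "ty": 0, "tz": 0, "wx": 0, "wy": 0, "wz": 0},
  ],
)

```text
time: 15.85
tool_pos: [498.5, 57.6, 307.4]
tcp_rot: [2.756, -0.005, 1.045]
contact_force: [0.2, -0.3, 0.2]
grip_width: 91.7
```

```bash
python3 - <<'E'
from h import *
A=cur(); o=get_obs(); q=o['joint_positions']; print(A[:3,3],q.round(2))
B=gp(1.22,27,188,110)
d=delta(A,B,19).round(2); print(d); m=app(A,d,9); print(m[:3,3],m[:3,2]); T2,q=path(A,d,19,q); print(B[:3,3],B[:3,2]-T2[:3,2])
E
```

```text
[498.48093048  57.5737976  307.37447597] [ 0.11  0.06  1.67 -0.25  1.1  -0.85]
[ 0.24 -0.04  0.02 -0.05 -0.2   0.43]
[545.25045956 130.34629396 295.03323104] [ 0.25307276 -0.32621613 -0.91078934]
  err 0.0 minj5 1.11 maxdq/row 0.079 q [ 0.4   0.62  0.98 -0.47  1.61  0.14] p [624.3 184.5 280.4]
[624.32675396 181.52770085 281.55568504] [1.93839510e-03 4.13022469e-04 5.08480917e-05]
```

Request:
drive_tool(
  deltas=[
    {"hand": -1, "tx": 0.24, "ty": -0.04, "tz": 0.02, "wx": -0.05, "wy": -0.2, "wz": 0.43},
    {"hand": -1, "tx": 0.24, "ty": -0.04, "tz": 0.02, "wx": -0.05, "wy": -0.2, "wz": 0.43},
    {"hand": -1, "tx": 0.24, "ty": -0.04, "tz": 0.02, "wx": -0.05, "wy": -0.2, "wz": 0.43},
    {"hand": -1, "tx": 0.24, "ty": -0.04, "tz": 0.02, "wx": -0.05, "wy": -0.2, "wz": 0.43},
    {"hand": -1, "tx": 0.24, "ty": -0.04, "tz": 0.02, "wx": -0.05, "wy": -0.2, "wz": 0.43},
    {"hand": -1, "tx": 0.24, "ty": -0.04, "tz": 0.02, "wx": -0.05, "wy": -0.2, "wz": 0.43},
    {"hand": -1, "tx": 0.24, "ty": -0.04, "tz": 0.02, "wx": -0.05, "wy": -0.2, "wz": 0.43},
    {"hand": -1, "tx": 0.24, "ty": -0.04, "tz": 0.02, "wx": -0.05, "wy": -0.2, "wz": 0.43},
    {"hand": -1, "tx": 0.24, "ty": -0.04, "tz": 0.02, "wx": -0.05, "wy": -0.2, "wz": 0.43},
    {"hand": -1, "tx": 0.24, "ty": -0.04, "tz": 0.02, "wx": -0.05, "wy": -0.2, "wz": 0.43},
    {"hand": -1, "tx": 0.24, "ty": -0.04, "tz": 0.02, "wx": -0.05, "wy": -0.2, "wz": 0.43},
    {"hand": -1, "tx": 0.24, "ty": -0.04, "tz": 0.02, "wx": -0.05, "wy": -0.2, "wz": 0.43},
    {"hand": -1, "tx": 0.24, "ty": -0.04, "tz": 0.02, "wx": -0.05, "wy": -0.2, "wz": 0.43},
    {"hand": -1, "tx": 0.24, "ty": -0.04, "tz": 0.02, "wx": -0.05, "wy": -0.2, "wz": 0.43},
    {"hand": -1, "tx": 0.24, "ty": -0.04, "tz": 0.02, "wx": -0.05, "wy": -0.2, "wz": 0.43},
    {"hand": -1, "tx": 0.24, "ty": -0.04, "tz": 0.02, "wx": -0.05, "wy": -0.2, "wz": 0.43},
    {"hand": -1, "tx": 0.24, "ty": -0.04, "tz": 0.02, "wx": -0.05, "wy": -0.2, "wz": 0.43},
    {"hand": -1, "tx": 0.24, "ty": -0.04, "tz": 0.02, "wx": -0.05, "wy": -0.2, "wz": 0.43},
    {"hand": -1, "tx": 0.24, "ty": -0.04, "tz": 0.02, "wx": -0.05, "wy": -0.2, "wz": 0.43},
    {"hand": -1, "tx": 0, "ty": 0, "tz": 0, "wx": 0, "wy": 0, "wz": 0},
  ],
)

```text
time: 17.52
tool_pos: [624.2, 183.0, 276.6]
tcp_rot: [2.67, 0.005, 0.259]
contact_force: [0.7, -0.4, -0.7]
grip_width: 92.0
```

```bash
python3 - <<'E'
from h import *
A=cur(); o=get_obs(); print(A[:3,3],A[:3,2],o['joint_positions'].round(2))
W=camera_model("wrist"); w=capture("wrist")[:,:,::-1]
G=gp(1.22,27,206); g=G[:3,3]-5*G[:3,2]; p=proj(W,[g,g-[0,0,46]]); print(g,p)
cv2.imwrite("pics/w12.png",w)
t=capture("top")[:,:,::-1]; cv2.imwrite("pics/t12.png",cv2.resize(t[100:280,120:300],None,fx=3.3,fy=3.3,interpolation=cv2.INTER_CUBIC))
E
```

```text
[624.15932905 183.03628915 276.58432839] [ 0.11150527 -0.4400292  -0.8910336 ] [ 0.4   0.61  0.99 -0.47  1.61  0.14]
[636.69648702 135.49159002 206.        ] [[279.12603081 220.74228752]
 [279.38548167 189.33174698]]
```

View pics/w12.png

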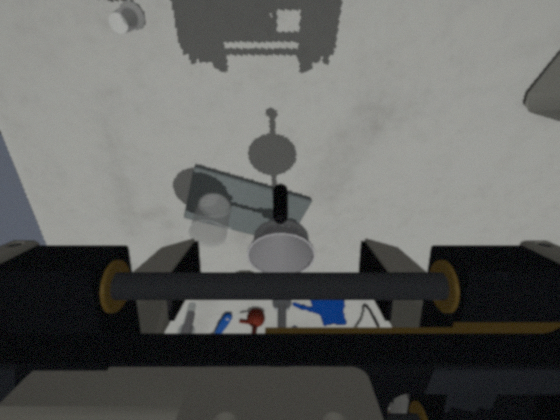

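View pics/t12.png

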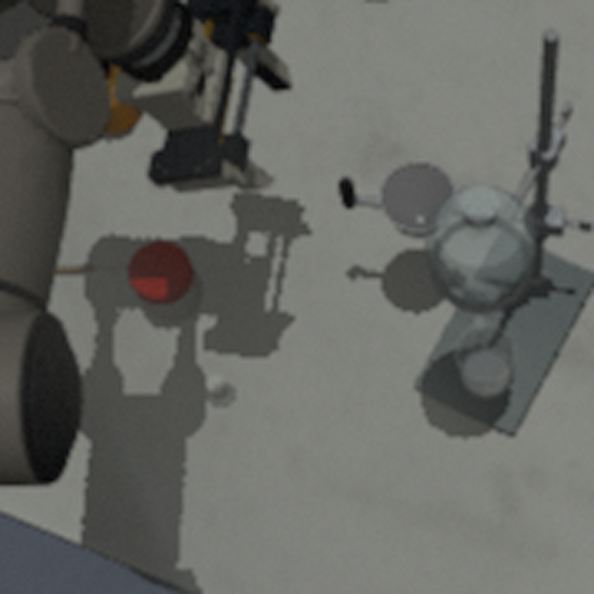

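```bash
python3 - <<'E'
from h import *
A=cur(); q=get_obs()['joint_positions']
G=gp(1.22,27,188); d=delta(A,G,12).round(3); print(d); T,q=path(A,d,12,q)
S=gp(0,27,188); d=delta(G,S,60); print(d.round(4)); path(G,d,60,q)
E
```

```text
[ 0.003  0.006  0.224 -0.     0.005  0.   ]
  err 0.0 minj5 1.36 maxdq/row 0.021 q [ 0.32  0.65  1.19 -0.48  1.36  0.18] p [637.4 133.3 183.4]
[-0.0954  0.0009  0.0004 -0.      0.1058 -0.2076]
  err 0.0 minj5 0.53 maxdq/row 0.067 q [-0.27  0.08  2.06  0.16  0.54 -1.87] p [499.  -31.4 183.5]
```

Request:
drive_tool(
  deltas=[
    {"hand": -1, "tx": 0, "ty": 0, "tz": 0.22, "wx": 0, "wy": 0, "wz": 0},
    {"hand": -1, "tx": 0, "ty": 0.01, "tz": 0.23, "wx": 0, "wy": 0.01, "wz": 0},
    {"hand": -1, "tx": 0, "ty": 0.01, "tz": 0.23, "wx": 0, "wy": 0.01, "wz": 0},
    {"hand": -1, "tx": 0, "ty": 0.01, "tz": 0.23, "wx": 0, "wy": 0.01, "wz": 0},
    {"hand": -1, "tx": 0, "ty": 0.01, "tz": 0.23, "wx": 0, "wy": 0.01, "wz": 0},
    {"hand": -1, "tx": 0, "ty": 0.01, "tz": 0.23, "wx": 0, "wy": 0.01, "wz": 0},
    {"hand": -1, "tx": 0.01, "ty": 0.01, "tz": 0.23, "wx": 0, "wy": 0.01, "wz": 0},
    {"hand": -1, "tx": 0.01, "ty": 0.01, "tz": 0.23, "wx": 0, "wy": 0, "wz": 0},
    {"hand": -1, "tx": 0.01, "ty": 0, "tz": 0.23, "wx": 0, "wy": 0, "wz": 0},
    {"hand": -1, "tx": 0.01, "ty": 0, "tz": 0.22, "wx": 0, "wy": 0, "wz": 0},
    {"hand": -1, "tx": 0, "ty": 0, "tz": 0.22, "wx": 0, "wy": 0, "wz": 0},
    {"hand": -1, "tx": 0, "ty": 0, "tz": 0.2, "wx": 0, "wy": 0, "wz": 0},
    {"hand": -1, "tx": 0, "ty": 0, "tz": 0, "wx": 0, "wy": 0, "wz": 0},
    {"hand": -1, "tx": 0, "ty": 0, "tz": 0, "wx": 0, "wy": 0, "wz": 0},
  ],
)

```text
time: 18.78
tool_pos: [637.9, 133.4, 184.2]
tcp_rot: [2.67, -0.002, 0.261]
contact_force: [-0.4, -0.2, 0.3]
grip_width: 91.4
```

```bash
python3 - <<'E'
from h import *
A=cur(); o=get_obs(); print(A[:3,3],A[:3,2],o['contact_force'])
w=capture("wrist")[:,:,::-1]; cv2.imwrite("pics/w13.png",w)
s=capture("side")[:,:,::-1]; cv2.imwrite("pics/s13.png",cv2.resize(s[60:280,150:350],None,fx=2.7,fy=2.7,interpolation=cv2.INTER_CUBIC))
print(delta(A,gp(1.22,27,188),1).round(3))
E
```

```text
[637.89908625 133.42086835 184.17899715] [ 0.11881281 -0.43837097 -0.89090651] [-0.40304043 -0.19631072  0.25989441]
[-0.016 -0.008  0.014  0.002 -0.011 -0.031]
```

View pics/w13.png

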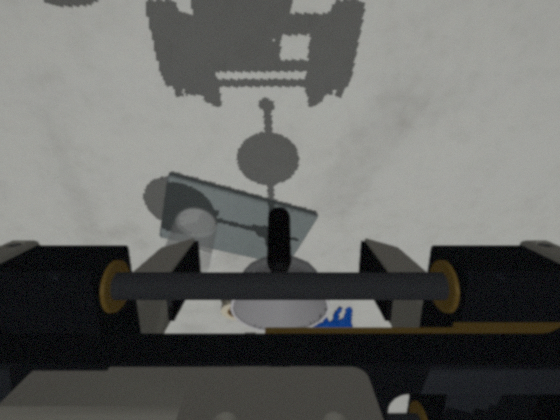

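View pics/s13.png

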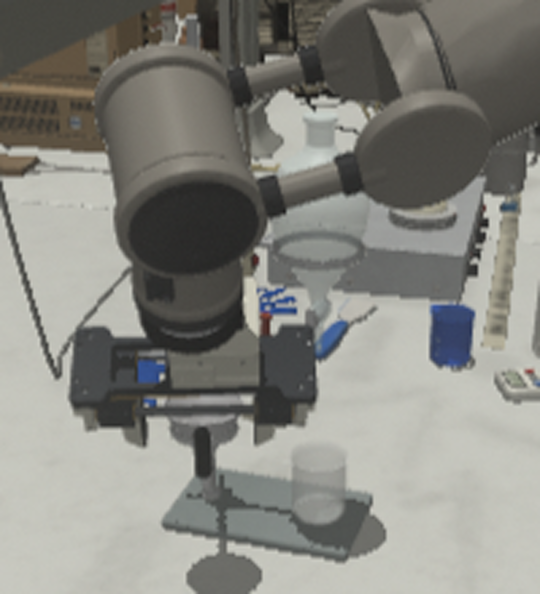

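Request:
drive_tool(
  deltas=[
    {"hand": 0.3, "tx": 0, "ty": 0, "tz": 0, "wx": 0, "wy": 0, "wz": 0},
    {"hand": 0.5, "tx": 0, "ty": 0, "tz": 0, "wx": 0, "wy": 0, "wz": 0},
    {"hand": 0.7, "tx": 0, "ty": 0, "tz": 0, "wx": 0, "wy": 0, "wz": 0},
    {"hand": 1, "tx": 0, "ty": 0, "tz": 0, "wx": 0, "wy": 0, "wz": 0},
    {"hand": 1, "tx": 0, "ty": 0, "tz": 0, "wx": 0, "wy": 0, "wz": 0},
    {"hand": 1, "tx": 0, "ty": 0, "tz": 0, "wx": 0, "wy": 0, "wz": 0},
    {"hand": 1, "tx": 0, "ty": 0, "tz": 0, "wx": 0, "wy": 0, "wz": 0},
    {"hand": 1, "tx": 0, "ty": 0, "tz": 0, "wx": 0, "wy": 0, "wz": 0},
    {"hand": 1, "tx": 0, "ty": 0, "tz": 0, "wx": 0, "wy": 0, "wz": 0},
    {"hand": 1, "tx": 0, "ty": 0, "tz": 0, "wx": 0, "wy": 0, "wz": 0},
  ],
)

```text
time: 19.72
tool_pos: [638.0, 133.7, 184.6]
tcp_rot: [2.67, -0.003, 0.261]
contact_force: [0.3, 0.6, -0.6]
grip_width: 29.5
```

```bash
python3 - <<'E'
from h import *
A=cur(); o=get_obs(); print(A[:3,3],o['contact_force'],o['grip_width'])
w=capture("wrist")[:,:,::-1]; cv2.imwrite("pics/w14.png",w[150:380,120:440])
g=A[:3,3]-5*A[:3,2]; v=g[:2]-[686,-48]; print(np.hypot(*v), "phi",(np.pi-.0883)-np.arctan2(v[1],v[0]))
E
```

```text
[638.01613904 133.67253602 184.64038727] [ 0.26129483  0.55933282 -0.56988023] 29.46643240453393
190.17308954222642 phi 1.2241696646596747
```

View pics/w14.png

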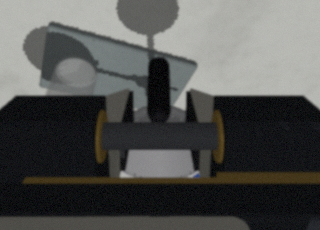

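Request:
drive_tool(
  deltas=[
    {"hand": 1, "tx": 0, "ty": 0, "tz": 0, "wx": 0, "wy": 0, "wz": 0},
    {"hand": 1, "tx": 0, "ty": 0, "tz": 0, "wx": 0, "wy": 0, "wz": 0},
    {"hand": 1, "tx": 0, "ty": 0, "tz": 0, "wx": 0, "wy": 0, "wz": 0},
    {"hand": 1, "tx": 0, "ty": 0, "tz": 0, "wx": 0, "wy": 0, "wz": 0},
    {"hand": 1, "tx": 0, "ty": 0, "tz": 0, "wx": 0, "wy": 0, "wz": 0},
  ],
)

```text
time: 20.18
tool_pos: [637.9, 133.6, 184.5]
tcp_rot: [2.67, -0.003, 0.261]
contact_force: [-0.5, -0.2, -0.4]
grip_width: 6.8
```

```bash
python3 - <<'E'
from h import *
A=cur(); o=get_obs(); print(A[:3,3],o['contact_force'],o['grip_width'])
W=camera_model("wrist");w=capture("wrist")[:,:,::-1]; cv2.imwrite("pics/w15.png",cv2.resize(w[180:340,200:360],None,fx=3.5,fy=3.5,interpolation=cv2.INTER_CUBIC))
s=capture("side")[:,:,::-1]; cv2.imwrite("pics/s15.png",cv2.resize(s[170:270,170:290],None,fx=5,fy=5,interpolation=cv2.INTER_CUBIC))
t=capture("top")[:,:,::-1]; cv2.imwrite("pics/t15.png",cv2.resize(t[90:210,150:300],None,fx=5,fy=5,interpolation=cv2.INTER_CUBIC))
E
```

```text
[637.91957727 133.57186275 184.50146588] [-0.45374381 -0.16852173 -0.40257868] 6.826627077845772
```

View pics/w15.png

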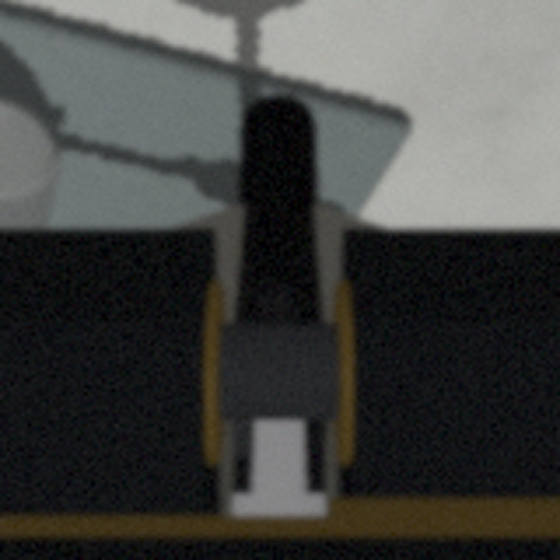

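View pics/s15.png

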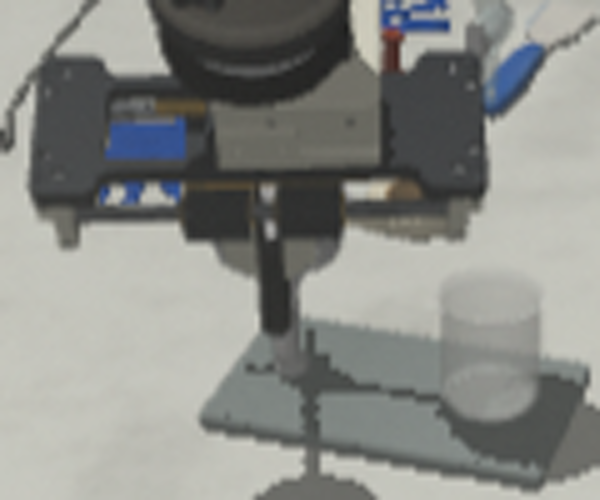

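View pics/t15.png

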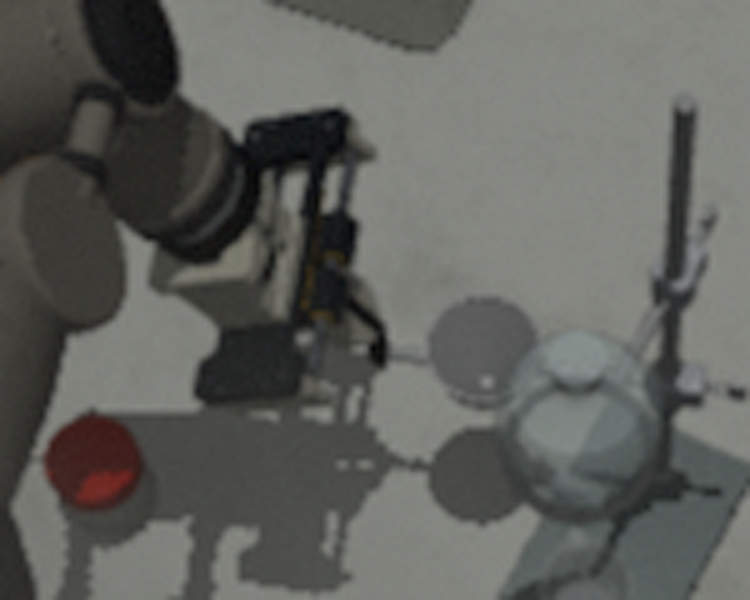

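```bash
python3 - <<'E'
from h import *
A=cur(); 
for n,(x0,y0),k,f in [("side",(170,170),5,"s15"),("wrist",(200,180),3.5,"w15"),("top",(150,90),5,"t15")]:
    m=camera_model(n); im=cv2.imread(f"pics/{f}.png")
    for t,c in ((14,(0,0,255)),(0,(0,255,0)),(-20,(255,0,0))):
        Q=[A[:3,3]+A[:3,:3]@[kx,y,t] for kx in (-4,4) for y in (-9.5,9.5)]
        for u in (proj(m,Q)-[x0,y0])*k: cv2.circle(im,tuple(int(v) for v in u),3,c,-1)
    g=gp(1.2242,27,206); g=g[:3,3]-5*g[:3,2]
    u=((proj(m,[g,g-[0,0,46]])-[x0,y0])*k).astype(int); cv2.line(im,tuple(u[0].tolist()),tuple(u[1].tolist()),(0,255,255),2)
    cv2.imwrite(f"pics/{f}d.png",im)
E
```

```text
(no output)
```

View pics/s15d.png

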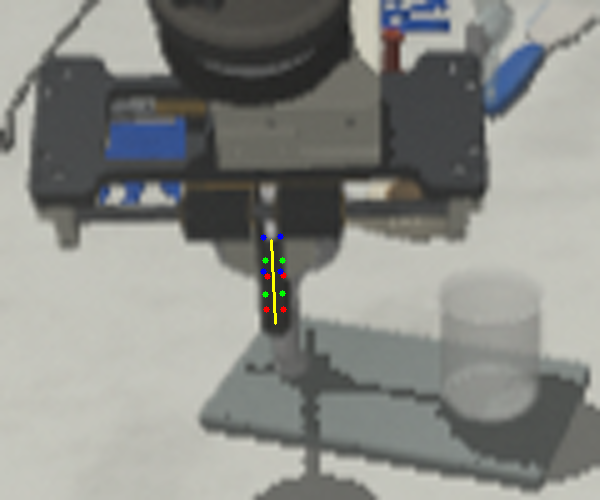

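View pics/w15d.png

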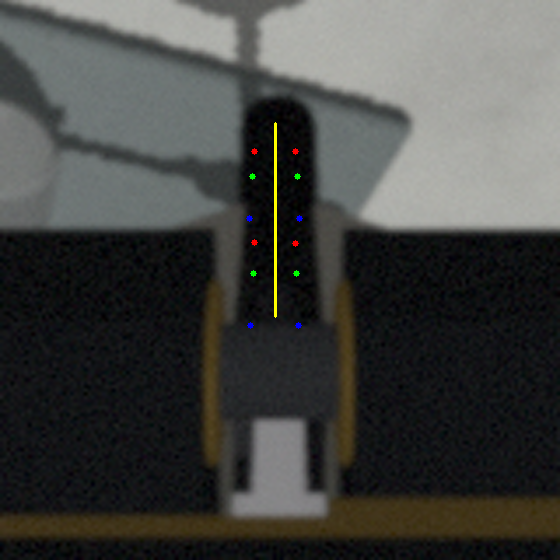

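View pics/t15d.png

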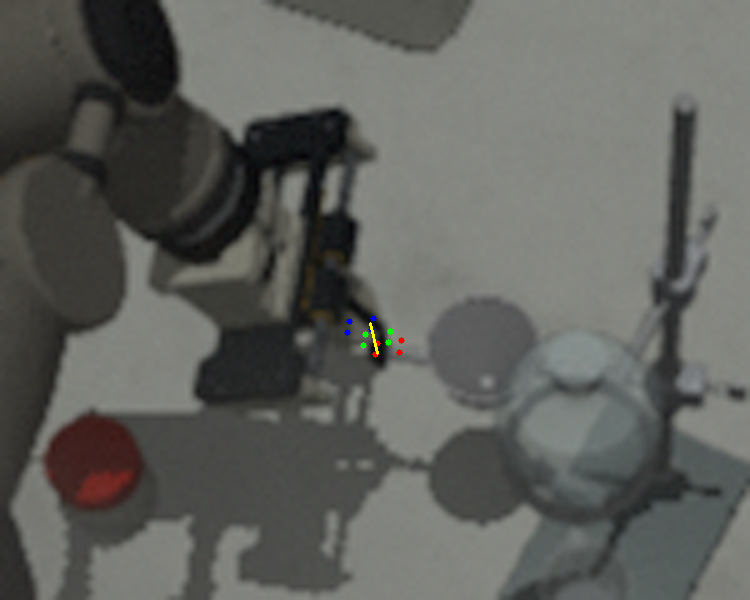

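Request:
drive_tool(
  deltas=[
    {"hand": -0.5, "tx": 0, "ty": 0, "tz": 0, "wx": 0, "wy": 0, "wz": 0},
    {"hand": -0.5, "tx": 0, "ty": 0, "tz": 0, "wx": 0, "wy": 0, "wz": 0},
    {"hand": -0.5, "tx": 0, "ty": 0, "tz": 0, "wx": 0, "wy": 0, "wz": 0},
    {"hand": -0.5, "tx": 0, "ty": 0, "tz": 0, "wx": 0, "wy": 0, "wz": 0},
    {"hand": -0.5, "tx": 0, "ty": 0, "tz": 0, "wx": 0, "wy": 0, "wz": 0},
    {"hand": -0.5, "tx": 0, "ty": 0, "tz": 0, "wx": 0, "wy": 0, "wz": 0},
    {"hand": -0.5, "tx": 0, "ty": 0, "tz": 0.1, "wx": 0, "wy": 0, "wz": 0},
    {"hand": -0.5, "tx": 0, "ty": 0, "tz": 0.1, "wx": 0, "wy": 0, "wz": 0},
    {"hand": -0.5, "tx": 0, "ty": 0, "tz": 0.1, "wx": 0, "wy": 0, "wz": 0},
    {"hand": -0.5, "tx": 0, "ty": 0, "tz": 0.1, "wx": 0, "wy": 0, "wz": 0},
    {"hand": -0.5, "tx": 0, "ty": 0, "tz": 0.1, "wx": 0, "wy": 0, "wz": 0},
    {"hand": -0.5, "tx": 0, "ty": 0, "tz": 0, "wx": 0, "wy": 0, "wz": 0},
  ],
)

```text
time: 21.33
tool_pos: [640.0, 124.3, 165.6]
tcp_rot: [2.67, -0.001, 0.26]
contact_force: [-0.4, 0.0, -0.3]
grip_width: 68.4
```

```bash
python3 - <<'E'
from h import *
A=cur(); o=get_obs(); print(A[:3,3],o['contact_force'],o['grip_width'])
w=capture("wrist")[:,:,::-1]; cv2.imwrite("pics/w16.png",w[130:400,80:480])
s=capture("side")[:,:,::-1]; cv2.imwrite("pics/s16.png",cv2.resize(s[170:270,170:290],None,fx=5,fy=5,interpolation=cv2.INTER_CUBIC))
E
```

```text
[640.00756751 124.29688375 165.62263581] [-0.36904991  0.01609495 -0.31476182] 68.3809209604985
```

View pics/w16.png

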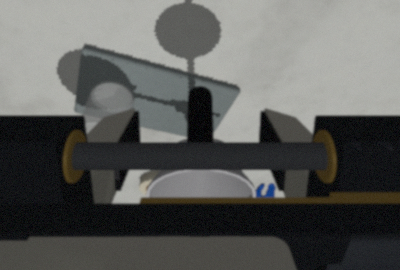

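View pics/s16.png

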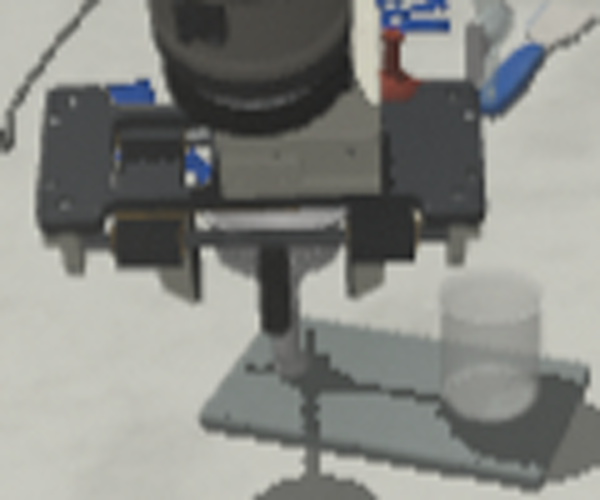

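Request:
drive_tool(
  deltas=[
    {"hand": -0.4, "tx": 0, "ty": 0, "tz": 0.06, "wx": 0, "wy": 0, "wz": 0},
    {"hand": 0, "tx": 0, "ty": 0, "tz": 0.06, "wx": 0, "wy": 0, "wz": 0},
    {"hand": 0.5, "tx": 0, "ty": 0, "tz": 0, "wx": 0, "wy": 0, "wz": 0},
    {"hand": 0.8, "tx": 0, "ty": 0, "tz": 0, "wx": 0, "wy": 0, "wz": 0},
    {"hand": 1, "tx": 0, "ty": 0, "tz": 0, "wx": 0, "wy": 0, "wz": 0},
    {"hand": 1, "tx": 0, "ty": 0, "tz": 0, "wx": 0, "wy": 0, "wz": 0},
    {"hand": 1, "tx": 0, "ty": 0, "tz": 0, "wx": 0, "wy": 0, "wz": 0},
    {"hand": 1, "tx": 0, "ty": 0, "tz": 0, "wx": 0, "wy": 0, "wz": 0},
    {"hand": 1, "tx": 0, "ty": 0, "tz": 0, "wx": 0, "wy": 0, "wz": 0},
    {"hand": 1, "tx": 0, "ty": 0, "tz": 0, "wx": 0, "wy": 0, "wz": 0},
    {"hand": 1, "tx": 0, "ty": 0, "tz": 0, "wx": 0, "wy": 0, "wz": 0},
    {"hand": 1, "tx": 0, "ty": 0, "tz": 0, "wx": 0, "wy": 0, "wz": 0},
  ],
)

```text
time: 22.43
tool_pos: [641.0, 122.8, 162.6]
tcp_rot: [2.67, -0.003, 0.261]
contact_force: [0.2, -0.7, -0.6]
grip_width: 13.6
```

Request:
drive_tool(
  deltas=[
    {"hand": 1, "tx": 0, "ty": 0, "tz": 0, "wx": 0, "wy": 0, "wz": 0},
    {"hand": 1, "tx": 0, "ty": 0, "tz": 0, "wx": 0, "wy": 0, "wz": 0},
  ],
)

```text
time: 22.6
tool_pos: [641.0, 122.8, 162.6]
tcp_rot: [2.67, -0.003, 0.261]
contact_force: [-0.4, 0.5, 0.5]
grip_width: 13.2
```

```bash
python3 - <<'E'
from h import *
A=cur(); o=get_obs(); print(A[:3,3],o['contact_force'],o['grip_width'])
w=capture("wrist")[:,:,::-1]; cv2.imwrite("pics/w17.png",cv2.resize(w[180:340,200:360],None,fx=3.5,fy=3.5,interpolation=cv2.INTER_CUBIC))
s=capture("side")[:,:,::-1]; cv2.imwrite("pics/s17.png",cv2.resize(s[170:270,170:290],None,fx=5,fy=5,interpolation=cv2.INTER_CUBIC))
E
```

```text
[640.96073198 122.83698638 162.5936774 ] [-0.41824189  0.46434467  0.47387928] 13.21064992530529
```

View pics/w17.png

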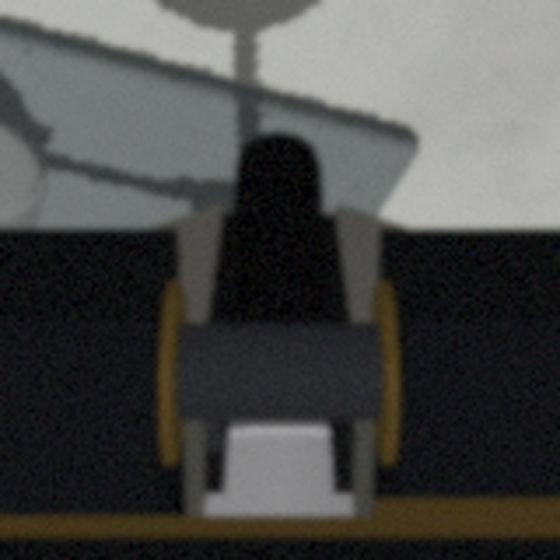

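View pics/s17.png

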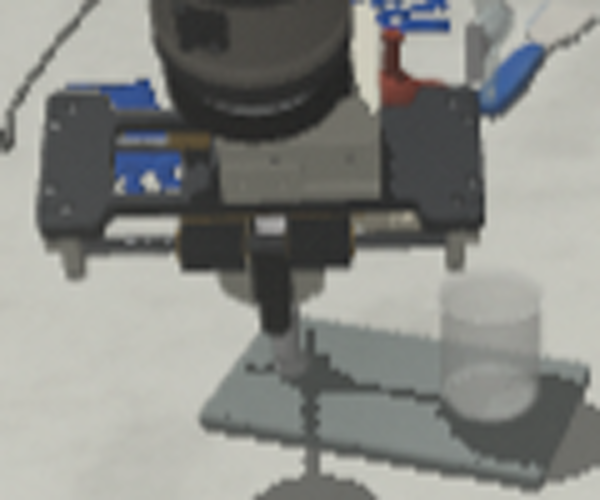

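```bash
cat >> h.py <<'E'
def rotrod(A,ang,rod=(686,-48)):
    return Tr(rod[0],rod[1],0)@Rt('z',ang)@Tr(-rod[0],-rod[1],0)@A
E
python3 - <<'E'
from h import *
A=cur(); q=get_obs()['joint_positions']
d=delta(A,rotrod(A,1.22),60); print(d.round(4)); 
for r in (d,d.round(3)):
    T,_=path(A,r,60,q); print(T[:3,3]-rotrod(A,1.22)[:3,3])
E
```

```text
[-0.0898  0.0007  0.      0.0007  0.1058 -0.2076]
  err 0.0 minj5 0.47 maxdq/row 0.07 q [-0.27  0.14  2.06  0.18  0.48 -1.88] p [510.1 -31.6 162.6]
[0.00000000e+00 6.75015599e-14 0.00000000e+00]
  err 0.0 minj5 0.48 maxdq/row 0.069 q [-0.27  0.14  2.06  0.18  0.49 -1.89] p [510.5 -32.4 163. ]
[ 0.38412271 -0.84830112  0.3914291 ]
```

Request:
drive_tool(
  deltas=[
    {"hand": 1, "tx": -0.045, "ty": 0, "tz": 0, "wx": 0, "wy": 0.053, "wz": -0.104},
    {"hand": 1, "tx": -0.09, "ty": 0.001, "tz": 0, "wx": 0.001, "wy": 0.106, "wz": -0.208},
    {"hand": 1, "tx": -0.09, "ty": 0.001, "tz": 0, "wx": 0.001, "wy": 0.106, "wz": -0.208},
    {"hand": 1, "tx": -0.09, "ty": 0.001, "tz": 0, "wx": 0.001, "wy": 0.106, "wz": -0.208},
    {"hand": 1, "tx": -0.09, "ty": 0.001, "tz": 0, "wx": 0.001, "wy": 0.106, "wz": -0.208},
    {"hand": 1, "tx": -0.09, "ty": 0.001, "tz": 0, "wx": 0.001, "wy": 0.106, "wz": -0.208},
    {"hand": 1, "tx": -0.09, "ty": 0.001, "tz": 0, "wx": 0.001, "wy": 0.106, "wz": -0.208},
    {"hand": 1, "tx": -0.09, "ty": 0.001, "tz": 0, "wx": 0.001, "wy": 0.106, "wz": -0.208},
  ],
)

```text
time: 23.37
tool_pos: [615.1, 113.5, 162.6]
tcp_rot: [2.67, -0.003, 0.416]
contact_force: [2.3, -0.7, -0.7]
grip_width: 13.5
```

```bash
python3 - <<'E'
from h import *
o=get_obs(); print(o['contact_force'],o['grip_width'])
w=capture("wrist")[:,:,::-1]; cv2.imwrite("pics/w18.png",cv2.resize(w[100:340,140:420],None,fx=2.5,fy=2.5,interpolation=cv2.INTER_CUBIC))
E
```

```text
[ 2.28461932 -0.68662218 -0.74803248] 13.468791036732597
```

View pics/w18.png

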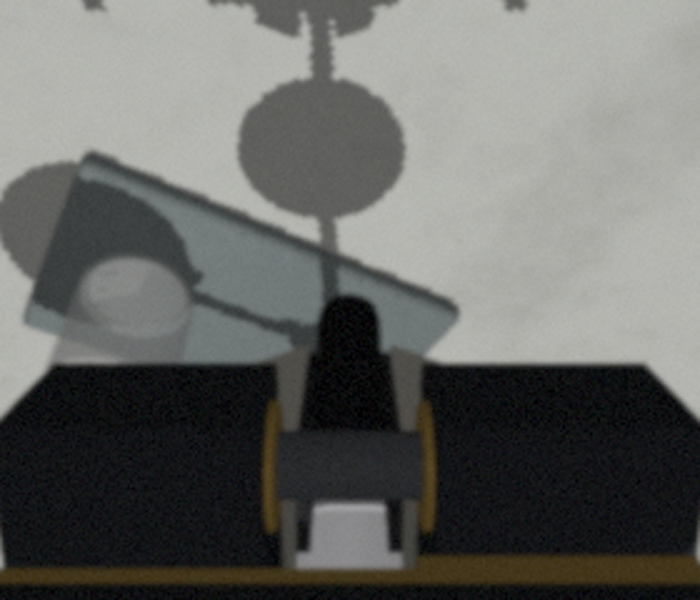

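Request:
drive_tool(
  deltas=[
    {"hand": 1, "tx": -0.09, "ty": 0.001, "tz": 0, "wx": 0.001, "wy": 0.106, "wz": -0.208},
    {"hand": 1, "tx": -0.09, "ty": 0.001, "tz": 0, "wx": 0.001, "wy": 0.106, "wz": -0.208},
    {"hand": 1, "tx": -0.09, "ty": 0.001, "tz": 0, "wx": 0.001, "wy": 0.106, "wz": -0.208},
    {"hand": 1, "tx": -0.09, "ty": 0.001, "tz": 0, "wx": 0.001, "wy": 0.106, "wz": -0.208},
    {"hand": 1, "tx": -0.09, "ty": 0.001, "tz": 0, "wx": 0.001, "wy": 0.106, "wz": -0.208},
    {"hand": 1, "tx": -0.09, "ty": 0.001, "tz": 0, "wx": 0.001, "wy": 0.106, "wz": -0.208},
    {"hand": 1, "tx": -0.09, "ty": 0.001, "tz": 0, "wx": 0.001, "wy": 0.106, "wz": -0.208},
    {"hand": 1, "tx": -0.09, "ty": 0.001, "tz": 0, "wx": 0.001, "wy": 0.106, "wz": -0.208},
    {"hand": 1, "tx": -0.09, "ty": 0.001, "tz": 0, "wx": 0.001, "wy": 0.106, "wz": -0.208},
    {"hand": 1, "tx": -0.09, "ty": 0.001, "tz": 0, "wx": 0.001, "wy": 0.106, "wz": -0.208},
    {"hand": 1, "tx": -0.09, "ty": 0.001, "tz": 0, "wx": 0.001, "wy": 0.106, "wz": -0.208},
    {"hand": 1, "tx": -0.09, "ty": 0.001, "tz": 0, "wx": 0.001, "wy": 0.106, "wz": -0.208},
    {"hand": 1, "tx": -0.09, "ty": 0.001, "tz": 0, "wx": 0.001, "wy": 0.106, "wz": -0.208},
    {"hand": 1, "tx": -0.09, "ty": 0.001, "tz": 0, "wx": 0.001, "wy": 0.106, "wz": -0.208},
    {"hand": 1, "tx": -0.09, "ty": 0.001, "tz": 0, "wx": 0.001, "wy": 0.106, "wz": -0.208},
    {"hand": 1, "tx": -0.09, "ty": 0.001, "tz": 0, "wx": 0.001, "wy": 0.106, "wz": -0.208},
    {"hand": 1, "tx": -0.09, "ty": 0.001, "tz": 0, "wx": 0.001, "wy": 0.106, "wz": -0.208},
    {"hand": 1, "tx": -0.09, "ty": 0.001, "tz": 0, "wx": 0.001, "wy": 0.106, "wz": -0.208},
    {"hand": 1, "tx": -0.09, "ty": 0.001, "tz": 0, "wx": 0.001, "wy": 0.106, "wz": -0.208},
    {"hand": 1, "tx": -0.09, "ty": 0.001, "tz": 0, "wx": 0.001, "wy": 0.106, "wz": -0.208},
  ],
)

```text
time: 25.08
tool_pos: [557.4, 71.9, 162.6]
tcp_rot: [2.67, -0.003, 0.823]
contact_force: [8.2, -6.0, -7.1]
grip_width: 13.7
```

```bash
python3 - <<'E'
from h import *
A=cur();o=get_obs(); q=o['joint_positions']; print(o['contact_force'],o['grip_width'],q.round(2))
g=A[:3,3]-33*A[:3,2]; v=g[:2]-[686,-48]; phi=(np.pi-.0883)-np.arctan2(v[1],v[0]); print(np.hypot(*v),"phi",phi)
N=int(round(phi/.02033)); d=delta(A,rotrod(A,phi),N); print(N,d.round(3)); path(A,d.round(3),N,q)
w=capture("wrist")[:,:,::-1]; cv2.imwrite("pics/w19.png",cv2.resize(w[100:340,140:420],None,fx=2.5,fy=2.5,interpolation=cv2.INTER_CUBIC))
s=capture("side")[:,:,::-1]; cv2.imwrite("pics/s19.png",cv2.resize(s[60:280,150:350],None,fx=2.7,fy=2.7,interpolation=cv2.INTER_CUBIC))
E
```

```text
[ 8.23312314 -6.04901773 -7.1204848 ] 13.744202962771896 [ 0.21  0.35  1.77 -0.54  0.81 -0.28]
190.80955092102226 phi 0.6612597416907584
33 [-0.088  0.001  0.     0.001  0.104 -0.205]
  err 0.0 minj5 0.47 maxdq/row 0.068 q [-0.27  0.14  2.06  0.18  0.49 -1.89] p [511.2 -32.4 162.9]
```

View pics/w19.png

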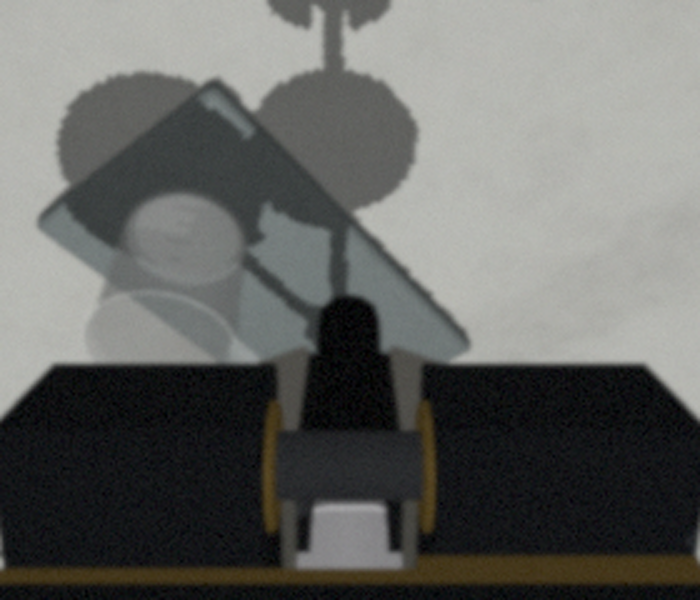

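View pics/s19.png

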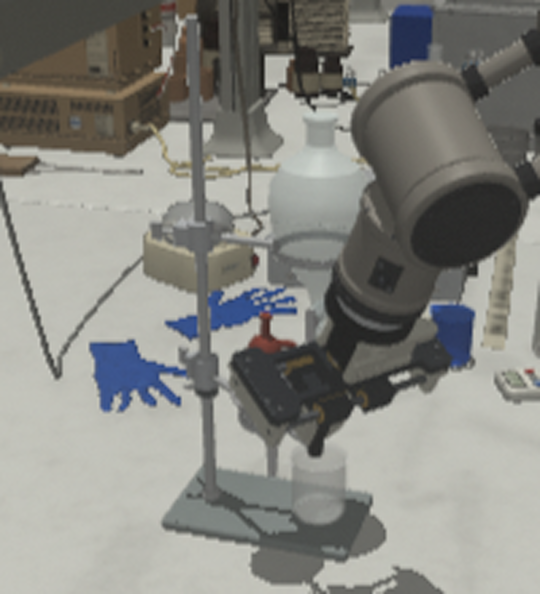

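Request:
drive_tool(
  deltas=[
    {"hand": 1, "tx": 0, "ty": 0.02, "tz": 0.012, "wx": 0, "wy": 0, "wz": 0},
    {"hand": 1, "tx": 0, "ty": 0.02, "tz": 0.012, "wx": 0, "wy": 0, "wz": 0},
    {"hand": 1, "tx": 0, "ty": 0, "tz": 0, "wx": 0, "wy": 0, "wz": 0},
  ],
)

```text
time: 25.43
tool_pos: [557.4, 71.8, 162.5]
tcp_rot: [2.673, -0.003, 0.821]
contact_force: [-4.3, 1.5, 1.5]
grip_width: 13.9
```

```bash
python3 - <<'E'
from h import *
A=cur();o=get_obs(); q=o['joint_positions']
for rod in ((686,-48),(687,-49)):
    g=A[:3,3]-33*A[:3,2]; v=g[:2]-rod; phi=(np.pi-.0883)-np.arctan2(v[1],v[0]); print(np.hypot(*v),"phi",phi)
    d=delta(A,rotrod(A,phi,rod),32); print(d.round(4)); path(A,d.round(3),32,q)
E
```

```text
190.6363306273043 phi 0.6611528014263142
[-9.080e-02  9.000e-04  2.000e-04  7.000e-04  1.070e-01 -2.112e-01]
  err 0.0 minj5 0.48 maxdq/row 0.07 q [-0.27  0.14  2.06  0.18  0.49 -1.89] p [510.8 -32.7 162.7]
192.0496373821509 phi 0.6614174385975549
[-9.150e-02  9.000e-04  2.000e-04  7.000e-04  1.071e-01 -2.113e-01]
  err 0.0 minj5 0.48 maxdq/row 0.07 q [-0.27  0.14  2.06  0.18  0.49 -1.89] p [510.3 -33.8 162.7]
```

Request:
drive_tool(
  deltas=[
    {"hand": 1, "tx": -0.091, "ty": 0.001, "tz": 0, "wx": 0.001, "wy": 0.107, "wz": -0.211},
    {"hand": 1, "tx": -0.091, "ty": 0.001, "tz": 0, "wx": 0.001, "wy": 0.107, "wz": -0.211},
    {"hand": 1, "tx": -0.091, "ty": 0.001, "tz": 0, "wx": 0.001, "wy": 0.107, "wz": -0.211},
    {"hand": 1, "tx": -0.091, "ty": 0.001, "tz": 0, "wx": 0.001, "wy": 0.107, "wz": -0.211},
    {"hand": 1, "tx": -0.091, "ty": 0.001, "tz": 0, "wx": 0.001, "wy": 0.107, "wz": -0.211},
    {"hand": 1, "tx": -0.091, "ty": 0.001, "tz": 0, "wx": 0.001, "wy": 0.107, "wz": -0.211},
    {"hand": 1, "tx": -0.091, "ty": 0.001, "tz": 0, "wx": 0.001, "wy": 0.107, "wz": -0.211},
    {"hand": 1, "tx": -0.091, "ty": 0.001, "tz": 0, "wx": 0.001, "wy": 0.107, "wz": -0.211},
    {"hand": 1, "tx": -0.091, "ty": 0.001, "tz": 0, "wx": 0.001, "wy": 0.107, "wz": -0.211},
    {"hand": 1, "tx": -0.091, "ty": 0.001, "tz": 0, "wx": 0.001, "wy": 0.107, "wz": -0.211},
  ],
)

```text
time: 26.27
tool_pos: [536.0, 42.9, 162.6]
tcp_rot: [2.672, -0.003, 1.029]
contact_force: [-0.9, 0.9, -1.7]
grip_width: 13.4
```

Request:
drive_tool(
  deltas=[
    {"hand": 1, "tx": -0.091, "ty": 0.001, "tz": 0, "wx": 0.001, "wy": 0.107, "wz": -0.211},
    {"hand": 1, "tx": -0.091, "ty": 0.001, "tz": 0, "wx": 0.001, "wy": 0.107, "wz": -0.211},
    {"hand": 1, "tx": -0.091, "ty": 0.001, "tz": 0, "wx": 0.001, "wy": 0.107, "wz": -0.211},
    {"hand": 1, "tx": -0.091, "ty": 0.001, "tz": 0, "wx": 0.001, "wy": 0.107, "wz": -0.211},
    {"hand": 1, "tx": -0.091, "ty": 0.001, "tz": 0, "wx": 0.001, "wy": 0.107, "wz": -0.211},
    {"hand": 1, "tx": -0.091, "ty": 0.001, "tz": 0, "wx": 0.001, "wy": 0.107, "wz": -0.211},
    {"hand": 1, "tx": -0.091, "ty": 0.001, "tz": 0, "wx": 0.001, "wy": 0.107, "wz": -0.211},
    {"hand": 1, "tx": -0.091, "ty": 0.001, "tz": 0, "wx": 0.001, "wy": 0.107, "wz": -0.211},
    {"hand": 1, "tx": -0.091, "ty": 0.001, "tz": 0, "wx": 0.001, "wy": 0.107, "wz": -0.211},
    {"hand": 1, "tx": -0.091, "ty": 0.001, "tz": 0, "wx": 0.001, "wy": 0.107, "wz": -0.211},
  ],
)

```text
time: 27.1
tool_pos: [520.6, 9.9, 162.6]
tcp_rot: [2.672, -0.003, 1.236]
contact_force: [1.1, 1.2, -2.1]
grip_width: 13.6
```

```bash
python3 - <<'E'
from h import *
A=cur();o=get_obs(); q=o['joint_positions']; print(o['contact_force'],q.round(2))
for rod in ((686,-48),(687,-49)):
    g=A[:3,3]-33*A[:3,2]; v=g[:2]-rod; phi=(np.pi-.0883)-np.arctan2(v[1],v[0]); print(np.hypot(*v),"phi",phi)
    d=delta(A,rotrod(A,phi,rod),12); print(d.round(4)); path(A,d.round(3),12,q)
s=capture("side")[:,:,::-1]; cv2.imwrite("pics/s20.png",cv2.resize(s[60:280,150:350],None,fx=2.7,fy=2.7,interpolation=cv2.INTER_CUBIC))
E
```

```text
[ 1.1353865   1.16770229 -2.11738306] [-0.05  0.18  2.01 -0.26  0.51 -1.08]
190.15649508568674 phi 0.2476523457142048
[-9.040e-02  8.000e-04  1.000e-04  7.000e-04  1.070e-01 -2.109e-01]
  err 0.0 minj5 0.48 maxdq/row 0.07 q [-0.27  0.14  2.06  0.18  0.49 -1.89] p [511.6 -32.3 162.6]
191.43124634515638 phi 0.25086200673056114
[-0.0922  0.0006 -0.      0.0007  0.1084 -0.2136]
  err 0.0 minj5 0.48 maxdq/row 0.071 q [-0.27  0.14  2.06  0.19  0.49 -1.9 ] p [511.4 -33.2 162.7]
```

View pics/s20.png

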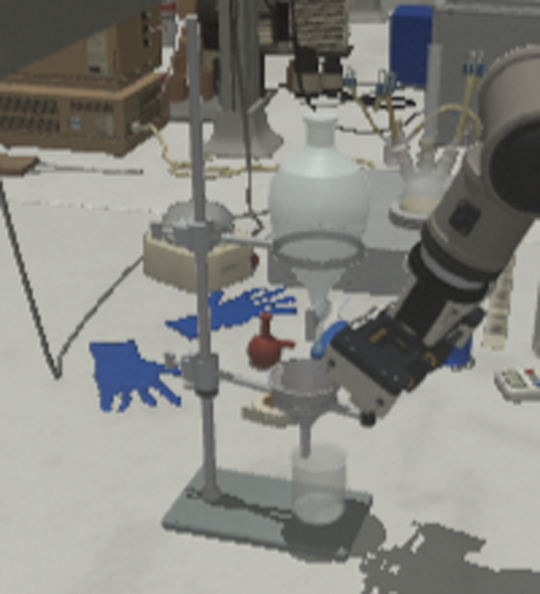

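Request:
drive_tool(
  deltas=[
    {"hand": 1, "tx": -0.091, "ty": 0.001, "tz": 0, "wx": 0.001, "wy": 0.107, "wz": -0.211},
    {"hand": 1, "tx": -0.091, "ty": 0.001, "tz": 0, "wx": 0.001, "wy": 0.107, "wz": -0.211},
    {"hand": 1, "tx": -0.091, "ty": 0.001, "tz": 0, "wx": 0.001, "wy": 0.107, "wz": -0.211},
    {"hand": 1, "tx": -0.091, "ty": 0.001, "tz": 0, "wx": 0.001, "wy": 0.107, "wz": -0.211},
    {"hand": 1, "tx": -0.091, "ty": 0.001, "tz": 0, "wx": 0.001, "wy": 0.107, "wz": -0.211},
    {"hand": 1, "tx": -0.091, "ty": 0.001, "tz": 0, "wx": 0.001, "wy": 0.107, "wz": -0.211},
    {"hand": 1, "tx": -0.091, "ty": 0.001, "tz": 0, "wx": 0.001, "wy": 0.107, "wz": -0.211},
    {"hand": 1, "tx": -0.091, "ty": 0.001, "tz": 0, "wx": 0.001, "wy": 0.107, "wz": -0.211},
    {"hand": 1, "tx": -0.091, "ty": 0.001, "tz": 0, "wx": 0.001, "wy": 0.107, "wz": -0.211},
    {"hand": 1, "tx": -0.091, "ty": 0.001, "tz": 0, "wx": 0.001, "wy": 0.107, "wz": -0.211},
    {"hand": 1, "tx": -0.091, "ty": 0.001, "tz": 0, "wx": 0.001, "wy": 0.107, "wz": -0.211},
    {"hand": 1, "tx": -0.091, "ty": 0.001, "tz": 0, "wx": 0.001, "wy": 0.107, "wz": -0.211},
    {"hand": 1, "tx": 0, "ty": 0, "tz": 0, "wx": 0, "wy": 0, "wz": 0},
    {"hand": 1, "tx": 0, "ty": 0, "tz": 0, "wx": 0, "wy": 0, "wz": 0},
  ],
)

```text
time: 28.32
tool_pos: [511.5, -33.2, 162.5]
tcp_rot: [2.673, -0.003, 1.481]
contact_force: [1.1, -0.7, -4.1]
grip_width: 13.9
```

```bash
python3 - <<'E'
from h import *
A=cur();o=get_obs(); q=o['joint_positions']; print(o['contact_force'],q.round(2))
for rod in ((686,-48),(687,-49)):
    g=A[:3,3]-33*A[:3,2]; v=g[:2]-rod; phi=(np.pi-.0883)-np.arctan2(v[1],v[0]); print(np.hypot(*v),"phi",phi)
s=capture("side")[:,:,::-1]; cv2.imwrite("pics/s21.png",cv2.resize(s[60:280,150:350],None,fx=2.7,fy=2.7,interpolation=cv2.INTER_CUBIC))
t=capture("top")[:,:,::-1]; cv2.imwrite("pics/t21.png",cv2.resize(t[100:250,190:340],None,fx=4,fy=4,interpolation=cv2.INTER_CUBIC))
w=capture("wrist")[:,:,::-1]; cv2.imwrite("pics/w21.png",w)
E
```

```text
[ 1.14072138 -0.74948307 -4.06536913] [-0.27  0.15  2.06  0.18  0.48 -1.89]
190.00247123799662 phi -0.003391846152988265
191.0858492980027 phi 0.0013787570134029536
```

View pics/s21.png

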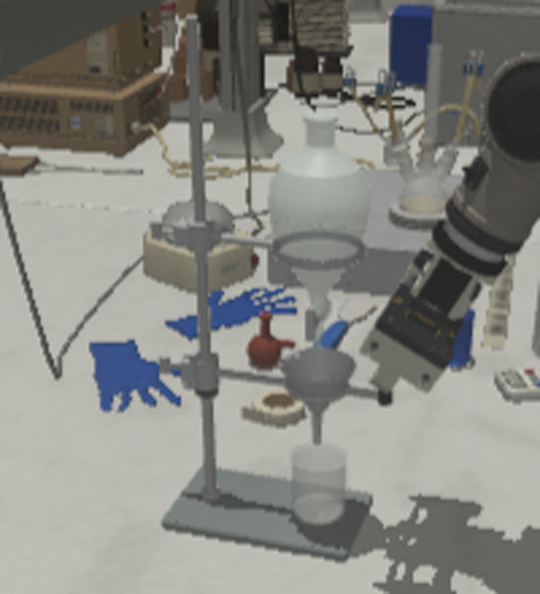

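View pics/t21.png

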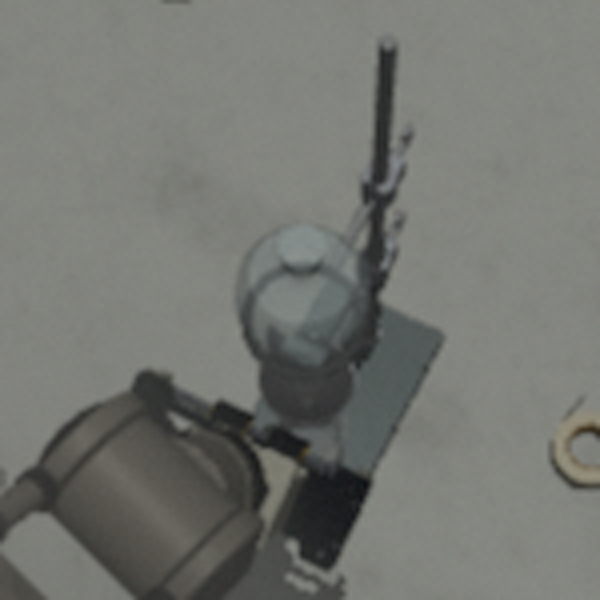

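View pics/w21.png

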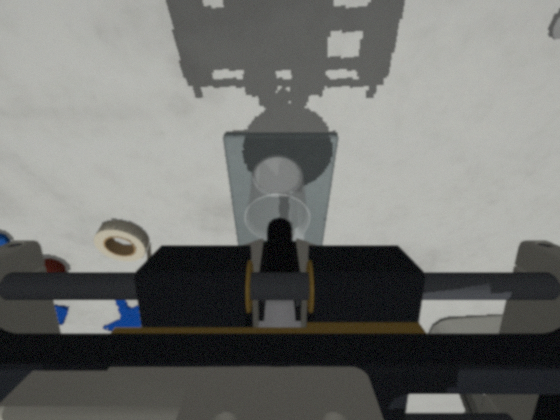

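Request:
drive_tool(
  deltas=[
    {"hand": 0.5, "tx": 0, "ty": 0, "tz": 0, "wx": 0, "wy": 0, "wz": 0},
    {"hand": 0, "tx": 0, "ty": 0, "tz": 0, "wx": 0, "wy": 0, "wz": 0},
    {"hand": -0.3, "tx": 0, "ty": 0, "tz": 0, "wx": 0, "wy": 0, "wz": 0},
    {"hand": -0.3, "tx": 0, "ty": 0, "tz": 0, "wx": 0, "wy": 0, "wz": 0},
    {"hand": -0.3, "tx": 0, "ty": 0, "tz": 0, "wx": 0, "wy": 0, "wz": 0},
    {"hand": -0.3, "tx": 0, "ty": 0, "tz": 0, "wx": 0, "wy": 0, "wz": 0},
    {"hand": -0.3, "tx": 0, "ty": 0, "tz": -0.1, "wx": 0, "wy": 0, "wz": 0},
    {"hand": -0.3, "tx": 0, "ty": 0, "tz": -0.2, "wx": 0, "wy": 0, "wz": 0},
    {"hand": -0.3, "tx": 0, "ty": 0, "tz": -0.25, "wx": 0, "wy": 0, "wz": 0},
    {"hand": -0.3, "tx": 0, "ty": 0, "tz": -0.25, "wx": 0, "wy": 0, "wz": 0},
    {"hand": -0.3, "tx": 0, "ty": 0, "tz": -0.25, "wx": 0, "wy": 0, "wz": 0},
    {"hand": -0.3, "tx": 0, "ty": 0, "tz": -0.25, "wx": 0, "wy": 0, "wz": 0},
    {"hand": -0.3, "tx": 0, "ty": 0, "tz": -0.25, "wx": 0, "wy": 0, "wz": 0},
    {"hand": -0.3, "tx": 0, "ty": 0, "tz": -0.25, "wx": 0, "wy": 0, "wz": 0},
    {"hand": -0.3, "tx": 0, "ty": 0, "tz": -0.25, "wx": 0, "wy": 0, "wz": 0},
    {"hand": -0.3, "tx": 0, "ty": 0, "tz": -0.25, "wx": 0, "wy": 0, "wz": 0},
    {"hand": -0.3, "tx": 0, "ty": 0, "tz": 0, "wx": 0, "wy": 0, "wz": 0},
    {"hand": -0.3, "tx": 0, "ty": 0, "tz": 0, "wx": 0, "wy": 0, "wz": 0},
  ],
)

```text
time: 29.97
tool_pos: [470.5, -29.8, 245.8]
tcp_rot: [2.67, -0.002, 1.482]
contact_force: [0.3, 0.6, -0.5]
grip_width: 59.8
```

```bash
python3 - <<'E'
from h import *
A=cur();o=get_obs(); q=o['joint_positions']; print(A[:3,3],o['contact_force'],q.round(2))
W=camera_model("wrist")
s=capture("side")[:,:,::-1]; cv2.imwrite("pics/s22.png",cv2.resize(s[100:280,200:320],None,fx=3.3,fy=3.3,interpolation=cv2.INTER_CUBIC))
t=capture("top")[:,:,::-1]; cv2.imwrite("pics/t22.png",cv2.resize(t[100:250,190:340],None,fx=4,fy=4,interpolation=cv2.INTER_CUBIC))
w=capture("wrist")[:,:,::-1]; cv2.imwrite("pics/w22.png",w)
for phi in (-.1,0,.1):
    G=gp(phi,0,0); c=G[:2,3]; 
    print(phi,proj(W,[[*c,206],[*c,160]]).round(0).tolist())
E
```

```text
[470.48519892 -29.81821821 245.78375194] [ 0.31984666  0.59252488 -0.54211449] [-0.29 -0.05  2.    0.14  0.73 -1.86]
-0.1 [[255.0, 228.0], [258.0, 191.0]]
0 [[279.0, 227.0], [279.0, 190.0]]
0.1 [[303.0, 228.0], [300.0, 191.0]]
```

View pics/s22.png

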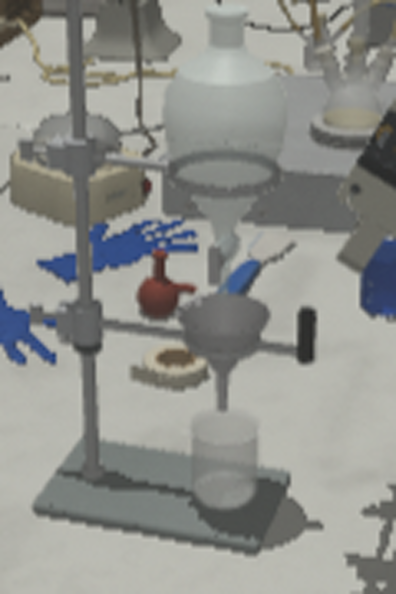

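View pics/w22.png

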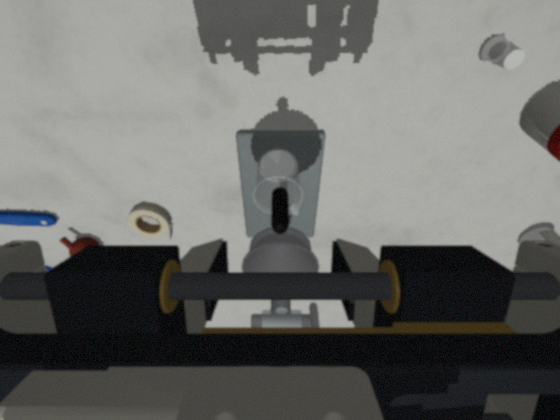

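View pics/t22.png

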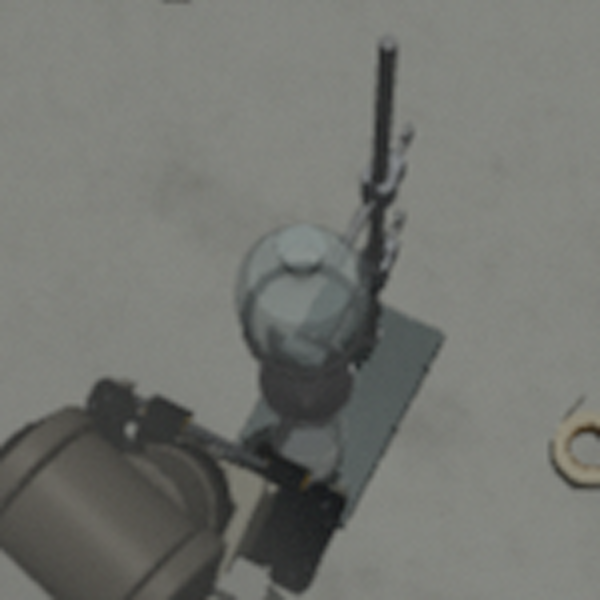

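```bash
python3 - <<'E'
from h import *
W=camera_model("wrist");S=camera_model("side")
w=cv2.imread("pics/w22.png"); cv2.imwrite("pics/w22c.png",cv2.resize(w[120:245,220:345],None,fx=4.8,fy=4.8,interpolation=cv2.INTER_CUBIC))
k=lambda x,y:(200+x/3.3,100+y/3.3)
print("side base",atz(S,*k(224,488),14),"rim",atz(S,*k(225,422),84))
print(atz(W,277.5,168,14),atz(W,278,193,84))
print("plate FR/FL", atz(W,237,131,12),atz(W,326,132,12))
E
```

```text
side base [566.7300359  -44.38534822  14.        ] rim [566.0796956  -41.25114609  84.        ]
[571.74693897 -39.37795312  14.        ] [560.59501953 -37.56274651  84.        ]
plate FR/FL [510.23775794 -86.95005135  12.        ] [522.07240232  29.17520397  12.        ]
```

View pics/w22c.png

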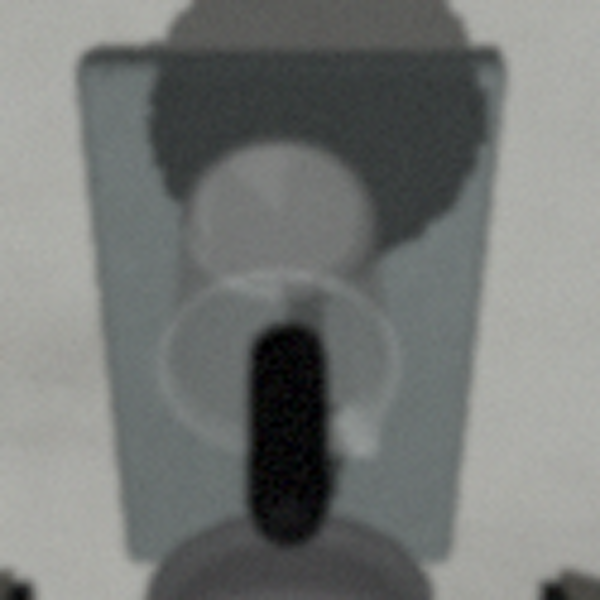

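```bash
python3 -c "
from plant import *
print(get_obs()['contact_force']); print(close_job())"
```

```text
[-0.16574252 -0.70555845  0.1386641 ]
the job is handed in; nothing more can be done
None
```

I set the clear glass beaker on the stand's base below the outlet, swung the filter funnel in over it, and handed the job in at about 30 s. The hand-in reports no verdict, so this rests on my last checks.

**Last checks:**
- **Beaker:** it stands upright on the base at about (566–568, −39 to −43) mm. I put the outlet at about (566, −36), so it is within roughly 7 mm of the axis.
- **Filter funnel:** the swing arm reads about 0.00 rad, within about ±0.03.
- **Robot:** it is retracted and touches nothing, with measured force below 1 N.
- **Jar, stopper and tape:** the gripper kept clear of all three. I did not measure their positions again at the end.

**What went wrong or disagreed:**
- **First grip on the arm's pin missed.** The pads closed just above it at 6.8 mm, because the fingers look shorter in the pictures than `tcp_to_tips` (14 mm) says. I opened, went about 25 mm deeper and gripped at 13.5 mm, against a 15 mm pin.
- **Force during the swing:** it rose to about 12 N once, and I corrected it with about 2 mm inward.
- **Camera spread:** the cameras disagreed by up to about 5 mm on the stand and by about 9 mm on single readings of the beaker.

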